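Make up two service kits for the fluidics bench

ROBOT

A 7-joint arm with a two-finger parallel gripper is mounted at the origin on the work surface. World frame = base frame: x ahead of the robot, y to its left, z up, the work surface at z = 0. Lengths are in m, angles in rad, forces in N, time in s.
With the tool pointing down it reaches from about 0.425 to 0.875 m from the base axis. Payload 9.9 kg.
Tool frame: the origin (TCP) lies between the finger pads; the fingertips stand 14 mm ahead of it and the grasp point (between the pads) lies 5 mm behind it; x points along the fingers, y is the direction in which the jaws open and shut, and the axes are right-handed (so a half turn about x gives the same grasp; the last joint's range is limited). The gripper opens to 85 mm and grips with 20 to 120 N. Pads are 22 mm wide; open, the fingers measure 114 mm over their backs; the gripper's body (76 mm by 85 mm) begins 54 mm behind the grasp point. The pads swing forward as they close: fully open they stand 13 mm farther back than shut.
Start: joints at [1.184, 0.576, 0.025, 1.437, -0.015, 1.129, -0.057], TCP at [0.201, -0.644, 0.245] pointing down, gripper open.
Joint ranges: [-2.76, 2.76], [-0.34, 2.15], [-1.52, 1.57], [0.19, 2.46], [-1.09, 4.23], [0.17, 1.99], [-2.82, 2.82]. Speed limits (rad/s): [2.22, 2.22, 3.01, 3.01, 3.14, 3.14, 3.14].

INTERFACE

Orientations are given as a unit quaternion [x, y, z, w].
In Python, from plant import robot, viewer, spotter gives the robot as it stands. The module is installed in compiled form; this text tells all that it offers.
- The arm moves only by the tool jog_arm, never from a script. Its argument "plan" is a list of rows, each an object of numbers: "gripper": the gripper command: -1 is fully open, 1 is shut, values between are in proportion; "tx", "ty", "tz": the shift along the tool's x, y, z in cm; "ax", "ay", "az": the turn, a rotation vector about the tool's x, y, z in rad. In form: [{"gripper": .., "tx": .., "ty": .., "tz": .., "ax": .., "ay": .., "az": ..}, ...]. A call has 1 to 12 rows; each row shifts and turns the commanded pose from where the row before left it, along the tool's axes as they then stand; what a row does not reach is not made up. A row lasts 1/12 s, in which the tool goes at most 41.7 mm and 7.16 degrees, less where a joint would pass 70% of its speed; a pose out of reach is approached as far as the arm can. A call with a gripper value outside its range is refused whole. The fingers move at their own pace and stop on an object; "grip_force" is the grip in N (left out, the last holds). Time passes only in rows, so rows that do not move let the fingers close. It gives the time, the measured TCP pose, the force and the opening at its end, in the units of the state.
- robot.get_obs(): the state, without advancing time (a new reading comes with each control period).
- viewer.get_image(name): name is "side" or "top"; returns a dict with "color" (420x560x3 uint8, blue, green, red), "camera_matrix" (3x3 intrinsics, pixels), "origin" and "orientation" of the camera in the world. Camera axes: x right, y down, z forward; pixel columns grow to the right and rows downward; lengths in m; the calibration is good to about 2 mm. A picture is of the moment at which its call begins. There is no depth.
- robot.job_done(): hands the job in, once; it reports no verdict.
Trained networks look in a picture, given as the dict that the camera call returned (one of the last four; its "shot" number tells which), for a name from the list of things; names that differ only in an ending like _2 or _b are one class to them, and where a whole thing is asked for, a point or a joint stands for the part that bears it (a point fixed in the world has none). Each returns a list of dicts, best first, with "conf" (0 to 1); they miss things now and then, are a little off and sometimes report something else, mostly with a low value. They report only what shows in the picture. A call takes as long as a camera call. They do not tell look-alikes from the thing itself.
- spotter.spot_in(target, picture): "pixel" ([column, row] in pixels, amid what is visible of it).
- spotter.cut_out(target, picture): "pixels" (420x560 bool, what is visible of it) and "pixel" ([column, row] in pixels, amid what is visible of it).
The state is a dict: "t": time; "q": joint angles; "dq": joint speeds; "tau": joint torques, N m; "tcp_pos": TCP position; "orientation": TCP orientation; "ft_force": force on the tool from outside, world axes, zero at the start; "ft_torque": the same for the moment, N m; "finger_gap": finger opening in m.
Only numpy, scipy, OpenCV 4.12 (cv2) and the standard library are available. Lean on these libraries where they do the work, as an engineer would, in place of code of your own. Each camera call takes 0.05 s, during which the arm holds its last target.

TASK

Make up the two service kits: in the blue tray, stand the amber bottle in the square bay and lay the front cartridge from the sloped dispenser lengthwise, centred, in the white V-shaped cradle; in the green tray, stand the red-capped glass bottle and the white yellow-lidded jar, one to a bay, in either order. Let the remaining cartridges roll down to the front of the dispenser and stay in it, leave the blue-capped bottle where it stands, and never tip any bottle over.

Things in the scene. Friction and masses are not known exactly. Their poses are not given: they have to be found in the camera images.
- red_bottle_mid (a point): Pale blue-grey glass bottle with a RED screw cap and white label, 44 mm in diameter up to 50 mm height, 76 mm high overall (cap 32 mm in diameter, top 16 mm), about 0.11 kg. Listed point: on its axis, half-way up (38 mm above the underside), z up. Starts upright on the table in a row of bottles from left to right (along world y), in any order, at least 40 mm clear between them.
- amber_bottle_mid (a point): Amber-brown bottle with a BLACK screw cap and white label, same shape and size as the red-capped bottle (44 mm diameter, 76 mm high). Listed point: on its axis, half-way up (38 mm above the underside), z up. Starts upright on the table in a row of bottles from left to right (along world y), in any order, at least 40 mm clear between them.
- yellow_jar_mid (a point): White straight-sided jar with a YELLOW lid, 44 mm in diameter (lid 43 mm), 76 mm high, about 0.11 kg. Listed point: on its axis, half-way up (38 mm above the underside), z up. Starts upright on the table in a row of bottles from left to right (along world y), in any order, at least 40 mm clear between them.
- blue_bottle_mid (a point): Bystander: pale blue-grey glass bottle with a BLUE screw cap, otherwise the same as the red-capped one; not part of either kit, to be left standing. Listed point: on its axis, half-way up (38 mm above the underside), z up. Starts upright on the table in a row of bottles from left to right (along world y), in any order, at least 40 mm clear between them.
- front_mid (a point): The front cartridge, at the low end of the dispenser lane against its blue lip: white cartridge with an orange band at each end, 40 mm in diameter, 56 mm long, flat ends, about 0.08 kg, lying on its side. Listed point: its centre; y is its long axis (x, z turn as it rolls). To be taken by its two flat ends (nothing stands beside them; the next cartridge touches it behind).
- middle_mid (a point): The second cartridge in the lane, touching the front one: white cartridge with an orange band at each end, 40 mm in diameter, 56 mm long, flat ends, about 0.08 kg, lying on its side. Listed point: its centre; y is its long axis (x, z turn as it rolls). Rolls down to the lip by itself when the front one is taken.
- rear_mid (a point): The third cartridge in the lane, behind the second: white cartridge with an orange band at each end, 40 mm in diameter, 56 mm long, flat ends, about 0.08 kg, lying on its side. Listed point: its centre; y is its long axis (x, z turn as it rolls). Rolls down by itself.
- lane: Sloped dispenser lane, fixed, aluminium with blue sides and lip. Origin on the table 90 mm below the centre of the front cartridge; x points up the lane (10 degrees, low end to the robot), y along the cartridges' axes. Cartridges lie 40 mm apart. Under the front one the bed and lip are only 40 mm wide: 8 mm stands free at each end. Side guides, 68 mm over all, start 24 mm behind its centre.
- blue_tray: Blue tray, fixed: plate 84 (x) by 156 (y) by 8 mm, origin at the centre of its underside, z up. At y = +36 mm a bay 66 by 66 mm inside, walls 6 mm thick, tops 20 mm above origin; a standing bottle's point is then 46 mm up. At y = -36 mm a white V cradle, groove along x, 36 mm long, 59 wide, sides at 30 degrees, top 25 mm up; a cartridge lying in it has its centre 31 mm up, ends 10 mm free.
- green_tray: Green tray, fixed: plate 84 (x) by 156 (y) by 8 mm, origin at the centre of its underside, z up. Two square bays centred at y = +36 and y = -36 mm, each 66 by 66 mm inside, walls 6 mm thick, tops 20 mm above the origin; a bottle stands on the plate in a bay, its listed point then 46 mm above the origin.
Things that resemble listed ones, but are neither listed nor needed, are in the scene too. What is shaped like the part that bears yellow_jar_mid but turquoise is not meant.

How it is judged:
At the end, for the whole second after the job is handed in: Amber bottle in the blue tray's bay, red bottle and jar in the green bays, upright; front cartridge in the V within 12 mm lengthwise and 10 mm sideways, axis within 0.2 rad; second cartridge within 10 mm of the lip, third behind it; blue-capped bottle standing within 20 mm of its start; all at rest (x of amber_bottle_mid in the frame of blue_tray between -0.014 and 0.014 m and z of amber_bottle_mid in the frame of blue_tray between 0.04 and 0.052 m and angle between each of amber_bottle_mid, red_bottle_mid, yellow_jar_mid, blue_bottle_mid's own z axis and vertical below 0.12 rad and y of amber_bottle_mid in the frame of blue_tray between 0.022 and 0.05 m and x of front_mid in the frame of blue_tray between -0.012 and 0.012 m and y of front_mid in the frame of blue_tray between -0.046 and -0.026 m and z of front_mid in the frame of blue_tray between 0.024 and 0.038 m and angle between the y axis of front_mid and the x axis of blue_tray, either way round below 0.2 rad and x of red_bottle_mid in the frame of green_tray between -0.014 and 0.014 m and z of red_bottle_mid in the frame of green_tray between 0.04 and 0.052 m and (y of red_bottle_mid in the frame of green_tray between 0.022 and 0.05 m or y of red_bottle_mid in the frame of green_tray between -0.05 and -0.022 m) and x of yellow_jar_mid in the frame of green_tray between -0.014 and 0.014 m and z of yellow_jar_mid in the frame of green_tray between 0.04 and 0.052 m and (y of yellow_jar_mid in the frame of green_tray between 0.022 and 0.05 m or y of yellow_jar_mid in the frame of green_tray between -0.05 and -0.022 m) and x of middle_mid in the frame of lane between -0.01 and 0.01 m and z of middle_mid in the frame of lane between 0.08 and 0.1 m and x of rear_mid in the frame of lane between 0.028 and 0.052 m and z of rear_mid in the frame of lane between 0.085 and 0.11 m and linear speed of each of red_bottle, amber_bottle, yellow_jar, blue_bottle, front_cartridge, middle_cartridge below 0.03 m/s and distance of blue_bottle_mid from where it was at the start of the episode below 0.02 m); the robot touches nothing.
It fails at once if a bottle or the jar is tipped over (angle between any of red_bottle_mid, amber_bottle_mid, yellow_jar_mid, blue_bottle_mid's own z axis and vertical above 0.7 rad).
It fails at once if the blue-capped bottle is taken from its place (distance of blue_bottle_mid from where it was at the start of the episode above 0.04 m).
It fails at once if the second or third cartridge leaves the dispenser (z of any of middle_mid, rear_mid in the frame of lane above 0.135 m or z of any of middle_mid, rear_mid in the frame of lane below 0.07 m).
It also fails if it takes over 96 s, if anything falls off the work surface, if the arm or the gripper's body presses on something with over 40 N, if the wrist force passes 120 N, or if a joint passes its speed limit or range.

## Working session

There is one attempt and no reset: what is moved stays moved. The work goes in short steps, Python scripts to look and compute and a tool call to move; the robot and the scene stay as the last step left them, time stands still between calls to the robot, and variables do not carry over. Pictures are saved under pics/ and viewed, and the job is handed in when it is done.

Besides the shell and the picture viewer there is one more tool, called as name([rows], argument=value, ...), one row to a line, values as JSON. jog_arm: Moves the arm, as the interface text tells. Its arguments: {"type":"object","properties":{"plan":{"type":"array","items":{"type":"object","properties":{"gripper":{"type":"number"},"tx":{"type":"number"},"ty":{"type":"number"},"tz":{"type":"number"},"ax":{"type":"number"},"ay":{"type":"number"},"az":{"type":"number"}}}},"grip_force":{"type":"number"}},"required":["plan"]}

```bash
mkdir -p pics; ls
python3 - <<'E'
from plant import robot, viewer, spotter
import cv2
o=robot.get_obs(); print({k:o[k] for k in ('t','tcp_pos','orientation','finger_gap','ft_force')})
for n in ("top","side"):
    p=viewer.get_image(n); cv2.imwrite(f"pics/{n}0.png",p["color"])
    print(n,p["camera_matrix"],p["origin"],p["orientation"],p["shot"])
    for t in ["red_bottle_mid","amber_bottle_mid","yellow_jar_mid","blue_bottle_mid","front_mid","lane","blue_tray","green_tray"]:
        print(t,[(([int(x) for x in d["pixel"]]),round(d["conf"],2)) for d in spotter.spot_in(t,p)])
E
```

```text
pics
{'t': 0.0, 'tcp_pos': array([ 0.20116696, -0.64388668,  0.24444899]), 'orientation': array([-0.69890381, -0.1072335 ,  0.69912521, -0.1061055 ]), 'finger_gap': 0.0855730744058313, 'ft_force': array([-0.48417098,  0.03606151, -0.70012327])}
top [[446.4854797    0.         283.73038247]
 [  0.         446.4854797  207.70872867]
 [  0.           0.           1.        ]] [ 0.45902675 -0.06207393  1.03966735] [ 0.70944815 -0.70216172  0.04653727 -0.03855545] 1
red_bottle_mid [([150, 193], 0.56)]
amber_bottle_mid [([315, 180], 0.56)]
yellow_jar_mid [([258, 181], 0.94), ([346, 160], 0.83), ([343, 205], 0.63), ([383, 210], 0.38)]
blue_bottle_mid [([206, 189], 0.63)]
front_mid [([394, 261], 0.85)]
lane [([382, 210], 0.96)]
blue_tray [([167, 253], 0.63)]
green_tray [([279, 259], 0.65), ([165, 254], 0.27)]
side [[510.99555536   0.         281.27511948]
 [  0.         510.99555536 209.55595907]
 [  0.           0.           1.        ]] [0.45827679 0.66763329 0.83868299] [-0.06185141  0.92657483 -0.36981785  0.02946607] 2
red_bottle_mid [([233, 341], 0.96)]
amber_bottle_mid [([252, 190], 0.6), ([232, 341], 0.56)]
yellow_jar_mid [([239, 165], 0.92), ([241, 230], 0.62), ([280, 170], 0.58), ([230, 343], 0.55)]
blue_bottle_mid [([239, 283], 0.84), ([231, 342], 0.73)]
front_mid [([336, 131], 0.73), ([310, 338], 0.24)]
lane [([306, 150], 0.58)]
blue_tray [([311, 335], 0.96)]
green_tray [([311, 334], 0.21)]
```

View pics/top0.png

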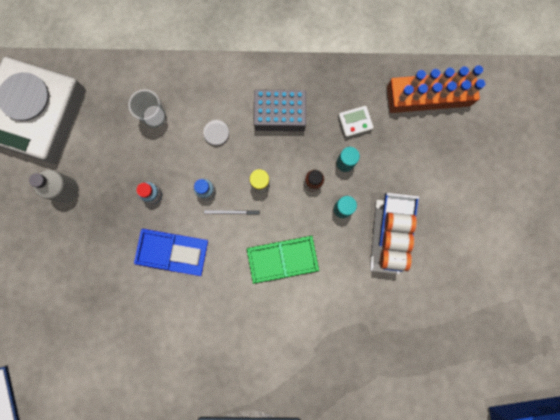

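View pics/side0.png

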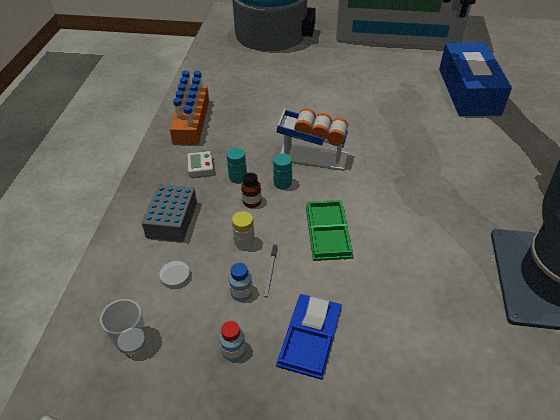

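```bash
cat > h.py <<'E'
import numpy as np, cv2
from scipy.spatial.transform import Rotation as R
from scipy.optimize import least_squares
def proj(p,X):
    X=np.atleast_2d(X); c=R.from_quat(p["orientation"]).inv().apply(X-np.asarray(p["origin"]))
    u=c@np.asarray(p["camera_matrix"]).T; return u[:,:2]/u[:,2:]
def ray(p,px):
    d=np.linalg.solve(np.asarray(p["camera_matrix"]),np.array([px[0],px[1],1.])); return R.from_quat(p["orientation"]).apply(d)
def onz(p,px,z):
    d=ray(p,px); o=np.asarray(p["origin"]); return o+d*(z-o[2])/d[2]
def tri(ps,pxs):
    A=np.zeros((3,3));b=np.zeros(3)
    for p,x in zip(ps,pxs):
        d=ray(p,x);d/=np.linalg.norm(d);M=np.eye(3)-np.outer(d,d);A+=M;b+=M@np.asarray(p["origin"])
    return np.linalg.solve(A,b)
E
python3 - <<'E'
from plant import robot, viewer, spotter
import cv2,pickle
ps={}
for n in ("top","side"):
    ps[n]=viewer.get_image(n)
pickle.dump(ps,open("ps0.pkl","wb"))
t=ps["top"]["color"]; s=ps["side"]["color"]
def up(im,x0,y0,x1,y1,k,f): cv2.imwrite(f,cv2.resize(im[y0:y1,x0:x1],None,fx=k,fy=k,interpolation=cv2.INTER_CUBIC))
up(t,120,140,320,290,4,"pics/t1.png"); up(t,300,140,440,290,4,"pics/t2.png"); up(s,200,100,380,230,4,"pics/s2.png"); up(s,200,190,380,390,3,"pics/s1.png")
E
```

```text
(no output)
```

View pics/t1.png

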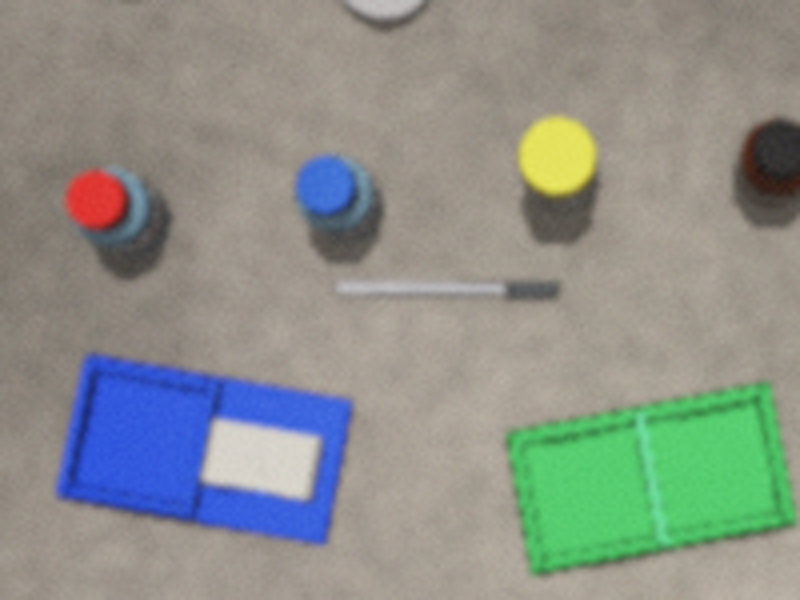

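View pics/t2.png

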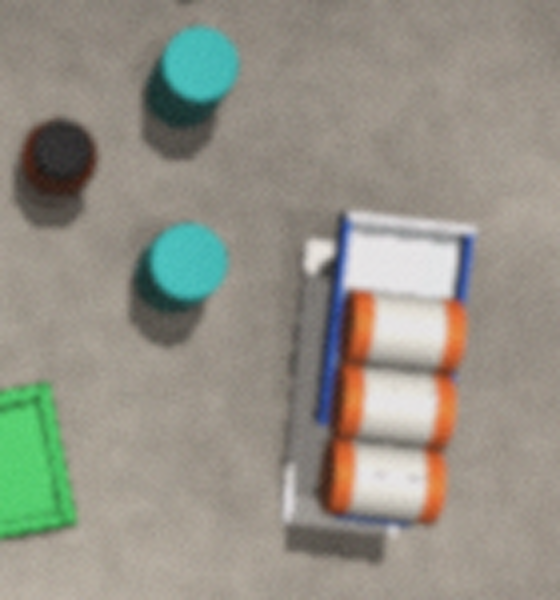

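View pics/s2.png

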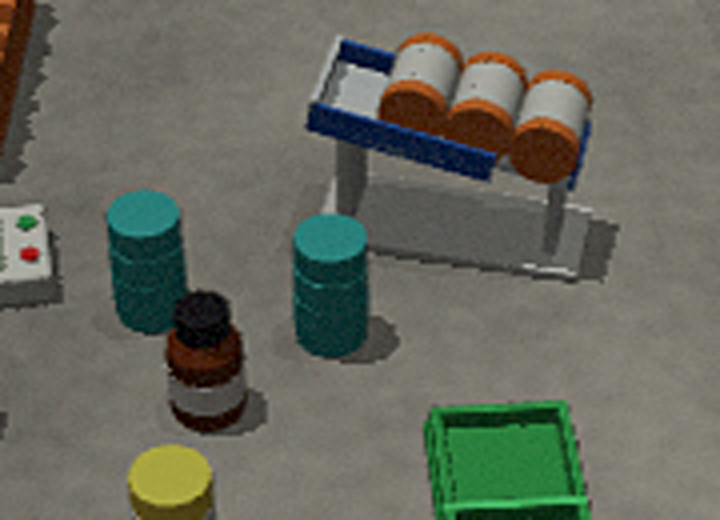

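View pics/s1.png

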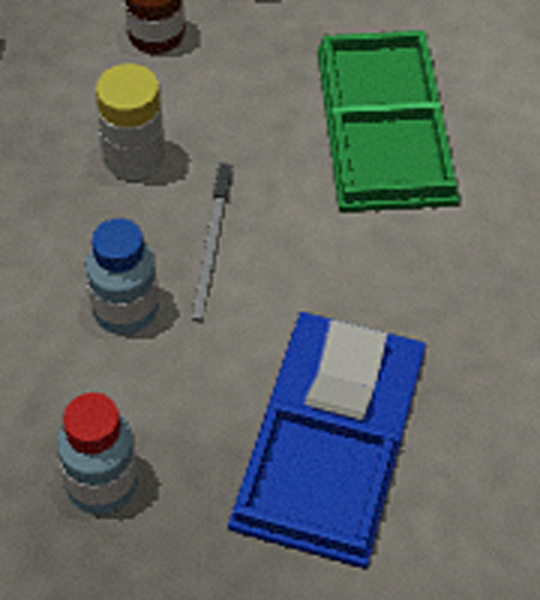

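Candidates in the top view are red cap (145,190), blue cap (202,187), yellow lid jar (259,179) and amber/black cap (316,178). The turquoise jars at (349,157) and (346,206) are decoys. The crops confirm the colours: yellow lid with white body, amber body with black cap. Next I measure positions.

```bash
cat > m.py <<'E'
from h import *
from scipy.optimize import minimize
def hsvmask(im,lo,hi):
    h=cv2.cvtColor(im,cv2.COLOR_BGR2HSV); return cv2.inRange(h,np.array(lo),np.array(hi))
def comp(mask,near):
    n,l,s,c=cv2.connectedComponentsWithStats(mask); 
    best=min([i for i in range(1,n) if s[i,4]>40],key=lambda i:np.hypot(*(c[i]-near)))
    return (l==best).astype(np.uint8),c[best],s[best,4]
def hullmask(ps,pts_list,S=4):
    m=np.zeros((420*S,560*S),np.uint8)
    for pts in pts_list:
        q=proj(ps,pts); q=cv2.convexHull(((q+0.5)*S-0.5).astype(np.float32).reshape(-1,1,2))
        cv2.fillConvexPoly(m,np.round(q).astype(np.int32),1)
    return cv2.resize(m*255,(560,420),interpolation=cv2.INTER_AREA)/255.
def fit(views,model,x0,step):
    def cost(x):
        c=0
        for p,mk in views: c+=np.abs(hullmask(p,model(x))-mk).sum()/mk.sum()
        return c
    x0=np.array(x0,float); sx=np.vstack([x0]+[x0+np.eye(len(x0))[i]*step[i] for i in range(len(x0))])
    r=minimize(cost,x0,method="Nelder-Mead",options=dict(initial_simplex=sx,maxiter=300,xatol=1e-4,fatol=1e-4)); return r.x,r.fun
def box(cx,cy,sx,sy,z0,z1): return np.array([[cx+a*sx/2,cy+b*sy/2,z] for a in(-1,1) for b in(-1,1) for z in (z0,z1)])
def pose(x,pts): 
    c,s=np.cos(x[2]),np.sin(x[2]); return np.c_[pts[:,0]*c-pts[:,1]*s+x[0],pts[:,0]*s+pts[:,1]*c+x[1],pts[:,2]]
def cyl(x,y,r,z0,z1):
    a=np.linspace(0,2*np.pi,48,endpoint=False); return np.vstack([np.c_[x+r*np.cos(a),y+r*np.sin(a),0*a+z] for z in(z0,z1)])
E
cat > a.py <<'E'
from m import *; import pickle
ps=pickle.load(open("ps0.pkl","rb")); T,S=ps["top"],ps["side"]
col={"red":((0,150,80),(8,255,255)),"blue":((105,120,60),(125,255,255)),"yellow":((22,100,80),(35,255,255)),"green":((50,100,60),(75,255,255)),"black":((0,0,0),(180,255,45))}
caps={"red":((145,190),(230,330),.016,.060),"blue":((202,187),(239,272),.016,.060),"yellow":((259,179),(243,221),.0215,.056),"black":((316,178),(251,180),.016,.060)}
for k,(a,b,r,z0) in caps.items():
    v=[]; cs=[]
    for p,n in((T,a),(S,b)):
        m,c,A=comp(hsvmask(p["color"],*col[k]),n); v.append((p,m)); cs.append(c); print(k,c.round(1),A,end=" ")
    X=tri([T,S],cs); 
    print("tri",X.round(4),"topz",onz(T,cs[0],.074).round(4))
    if k!="yellow":
        f=fit(v,lambda x:[cyl(x[0],x[1],r,z0,.076)],X[:2],(.005,.005)); print("   fit both",f)
    f=fit(v[:1],lambda x:[cyl(x[0],x[1],r,z0,.076)],X[:2],(.005,.005)); print("   fit top",f)
w=6e-3
def bays(ys):
    L=[box(0,0,.084,.156,0,.008)]
    for y in ys: L.append(box(0,y,.078,.078,.008,.02))
    return L
for k,ys,a,b in(("green",(.036,-.036),(283,259),(330,230)),("blue",(.036,),(160,250),(310,350))):
    v=[]
    for p,n in((T,a),(S,b)):
        m,c,A=comp(hsvmask(p["color"],*col[k]),n); cn,_=cv2.findContours(m,cv2.RETR_EXTERNAL,cv2.CHAIN_APPROX_NONE)
        m=m*0; cv2.fillPoly(m,[max(cn,key=len)],1); v.append((p,m)); print(k,c,A)
    X=onz(T,comp(hsvmask(T["color"],*col[k]),a)[1],.01)
    L=bays(ys)
    if k=="blue": L.append(box(0,-.036,.036,.059,.008,.025))
    for y0 in (-.15,.15):
      for vv in (v,v[:1],v[1:]):
        print(k,fit(vv,lambda x:[pose(x,b) for b in L],[X[0],X[1],y0],(.005,.005,.1)))
E
python3 a.py
```

```text
red [143.6 189.6] 160 red [229.8 328.6] 233 tri [0.6127 0.234  0.0726] topz [0.6124 0.2336 0.074 ]
   fit both (array([0.61317024, 0.23294453]), np.float64(0.7790088782294033))
   fit top (array([0.61305976, 0.23460282]), np.float64(0.2929166666666667))
blue [201.3 186.3] 172 blue [238.4 269.3] 182 tri [0.6221 0.1088 0.0715] topz [0.621  0.1083 0.074 ]
   fit both (array([0.6223689 , 0.10965151]), np.float64(0.686123179146435))
   fit top (array([0.62181857, 0.10908303]), np.float64(0.14359325125398995))
yellow [259. 179.] 322 yellow [241.5 219. ] 279 tri [ 0.6403 -0.0174  0.0712] topz [ 0.6389 -0.0175  0.074 ]
   fit top (array([ 0.64012617, -0.01710476]), np.float64(0.053464864206552186))
black [278.9 127.9] 138 black [250.2 182.9] 282 tri [ 0.6758 -0.057   0.1553] topz [ 0.7548 -0.0599  0.074 ]
   fit both (array([ 0.79532842, -0.46876336]), np.float64(3.965752480455642))
   fit top (array([ 0.68575819, -0.07695785]), np.float64(2.359306621199204))
green [282.36971978 259.20368047] 2391
green [327.80903712 229.42388381] 1859
green (array([ 0.46556848, -0.07160017,  0.20053225]), n
[... 366 characters left out ...]
28623678664271))
green (array([ 0.46591059, -0.07359691,  0.1988147 ]), np.float64(0.12873379860418743))
blue [166.97161683 251.18803852] 1973
blue [308.55041864 340.15253003] 2747
blue (array([ 0.47885751,  0.18504872, -0.1570665 ]), np.float64(0.2928205082442328))
blue (array([ 0.47914594,  0.18536001, -0.16695949]), np.float64(0.03515163029281151))
blue (array([ 0.47890585,  0.18488955, -0.16216946]), np.float64(0.2547623840775187))
blue (array([ 0.47871449,  0.18500557, -0.15493683]), np.float64(0.2961861995573811))
blue (array([ 0.47911082,  0.18464616, -0.16922213]), np.float64(0.037190782651373024))
blue (array([ 0.4789278 ,  0.18526555, -0.16136558]), np.float64(0.25549381970447316))
```

```bash
cat > b.py <<'E'
from m import *; import pickle
ps=pickle.load(open("ps0.pkl","rb")); T,S=ps["top"],ps["side"]
m=hsvmask(T["color"],(0,0,0),(180,255,60)); mm=m*0; mm[165:195,300:330]=m[165:195,300:330]
m1,c1,A1=comp(mm,(315,177)); 
m=hsvmask(S["color"],(0,0,0),(180,255,45)); mm=m*0; mm[170:190,240:262]=m[170:190,240:262]
m2,c2,A2=comp(mm,(250,180)); print(c1,A1,c2,A2,tri([T,S],[c1,c2]),onz(T,c1,.074))
f=fit([(T,m1)],lambda x:[cyl(x[0],x[1],.016,.06,.076)],onz(T,c1,.074)[:2],(.005,.005)); print(f)
mo=hsvmask(T["color"],(5,140,80),(18,255,255)); mo[:200]=0; mo[:,:375]=0; mo[:,425:]=0
n,l,s,c=cv2.connectedComponentsWithStats(mo); print(s[1:],c[1:].round(1))
t=np.deg2rad(10); ax=np.array([np.cos(t),0,np.sin(t)])
def hc(k,y0,y1):
    a=np.linspace(0,2*np.pi,40,endpoint=False); C=np.array([0,0,.09])+.04*k*ax
    return np.vstack([np.c_[C[0]+.02*np.cos(a),0*a+y,C[2]+.02*np.sin(a)] for y in(y0,y1)])
def mod(x): 
    w=x[3]; return [pose(x,hc(k,*yy)) for k in range(3) for yy in((-.028,-.028+w),(.028-w,.028))]
X=onz(T,(396,260),.095)
f=fit([(T,(mo>0).astype(np.uint8))],mod,[X[0],X[1],-.1,.01],(.005,.005,.1,.003)); print("lane top",f)
x=f[0]
ms=hsvmask(S["color"],(3,140,40),(18,255,255)); ms[:105]=0; ms[160:]=0; ms[:,:290]=0
def mods(x): return [pose(x,hc(k,-.028,.028)) for k in range(3)]
for nm,p in(("top",T),("side",S)):
    im=p["color"].copy(); im=cv2.resize(im,None,fx=4,fy=4,interpolation=cv2.INTER_CUBIC)
    for pts in mods(x)[:3]:
        for e in (pts[:40],pts[40:]): cv2.polylines(im,[np.round((proj(p,e)+.5)*4).astype(np.int32)],True,(0,0,0),1)
    o=(340,180) if nm=="top" else (270,90)
    cv2.imwrite(f"pics/ov_{nm}.png",im[o[1]*4:o[1]*4+480,o[0]*4:o[0]*4+400])
E
python3 b.py; python3 -c "
import cv2,numpy as np
cv2.imwrite('pics/ov.png',np.hstack([cv2.imread('pics/ov_top.png'),cv2.imread('pics/ov_side.png')]))"
```

```text
[314.33971292 179.45933014] 209 [250.04878049 179.73658537] 205 [ 0.64330274 -0.13957576  0.06647508] [ 0.63919683 -0.13909072  0.074     ]
(array([ 0.6417151 , -0.13984979]), np.float64(0.17292428933295806))
[[381 213  12  55 292]
 [406 215  10  55 198]] [[386.9 239.8]
 [410.7 242.1]]
lane top (array([ 0.46567248, -0.31275837, -0.09862904,  0.00322501]), np.float64(0.4676110444177671))
```

View pics/ov.png

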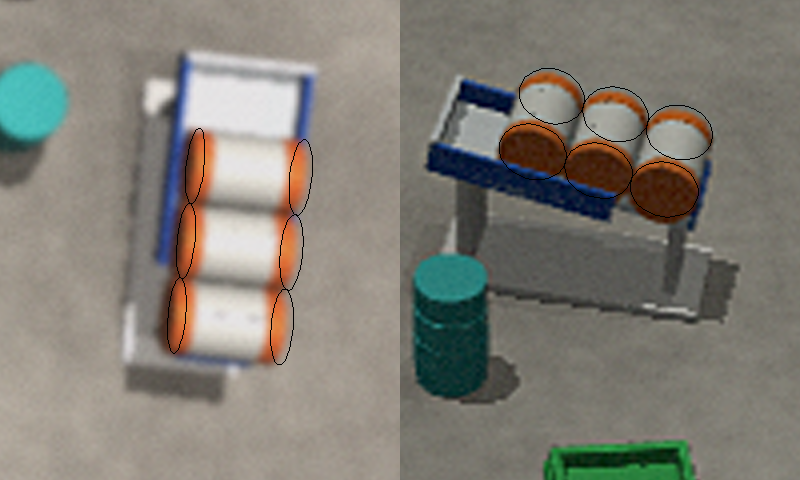

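```bash
cat > go.py <<'E'
# python3 go.py x y z jawyaw : jaws' axis direction (world yaw, mod pi)
import sys; from h import *
from plant import robot
o=robot.get_obs(); M=R.from_quat(o["orientation"]).as_matrix(); p=o["tcp_pos"]
yw=np.arctan2(M[1,1],M[0,1]); print("t",round(o["t"],2),"tcp",p.round(4),"toolx",M[:,0].round(3),"jaw yaw",yw.round(3),"gap",o["finger_gap"].round(4),"F",o["ft_force"].round(1),"q",o["q"].round(2))
if len(sys.argv)>1:
    x,y,z,a=map(float,sys.argv[1:]); 
    for k in(-1,0,1):
        a2=a+k*np.pi; ty=np.array([np.cos(a2),np.sin(a2),0]); tx=np.array([0,0,-1.]); Mt=np.c_[tx,ty,np.cross(tx,ty)]
        rv=R.from_matrix(M.T@Mt).as_rotvec()
        if abs(rv[0])<1.6:
            d=np.array([x,y,z])-p
            print("rot",rv.round(3),"rows>=",np.ceil(np.linalg.norm(rv)/.125),"shift cm in NOW frame",(M.T@d*100).round(2),"in TARGET frame",(Mt.T@d*100).round(2),"dist",np.linalg.norm(d).round(3))
E
python3 go.py 0.642 -0.14 0.18 0.195;python3 go.py 0.642 -0.14 0.18 -0.163; python3 go.py .4657 -.3125 .2 1.475
```

```text
Traceback (most recent call last):
  File "go.py", line 5, in <module>
    yw=np.arctan2(M[1,1],M[0,1]); print("t",round(o["t"],2),"tcp",p.round(4),"toolx",M[:,0].round(3),"jaw yaw",yw.round(3),"gap",o["finger_gap"].round(4),"F",o["ft_force"].round(1),"q",o["q"].round(2))
                                                                                                                                 ^^^^^^^^^^^^^^^^^^^^^
AttributeError: 'float' object has no attribute 'round'
Traceback (most recent call last):
  File "go.py", line 5, in <module>
    yw=np.arctan2(M[1,1],M[0,1]); print("t",round(o["t"],2),"tcp",p.round(4),"toolx",M[:,0].round(3),"jaw yaw",yw.round(3),"gap",o["finger_gap"].round(4),"F",o["ft_force"].round(1),"q",o["q"].round(2))
                                                                                                                                 ^^^^^^^^^^^^^^^^^^^^^
AttributeError: 'float' object has no attribute 'round'
Traceback (most recent call last):
  File "go.py", line 5, in <module>
    yw=np.arctan2(M[1,1],M[0,1]); print("t",round(o["t"],2),"tcp",p.round(4),"toolx",M[:,0].round(3),"jaw yaw",yw.round(3),"gap",o["finger_gap"].round(4),"F",o["ft_force"].round(1),"q",o["q"].round(2))
                                                                                                                                 ^^^^^^^^^^^^^^^^^^^^^
AttributeError: 'float' object has no attribute 'round'
```

```bash
sed -i 's/o\["finger_gap"\].round(4)/round(o["finger_gap"],4)/' go.py
python3 go.py 0.642 -0.14 0.18 0.195;python3 go.py 0.642 -0.14 0.18 -0.163; python3 go.py .4657 -.3125 .2 1.475
```

```text
t 1.0 tcp [ 0.2012 -0.6443  0.2453] toolx [-0.  0. -1.] jaw yaw -1.268 gap 0.0857 F [ 0.3  0.1 -0.8] q [ 1.18  0.58  0.02  1.44 -0.02  1.13 -0.06]
rot [-1.463 -0.     0.   ] rows>= 12.0 shift cm in NOW frame [  6.53 -34.99 -57.11] in TARGET frame [  6.53  53.01 -40.93] dist 0.673
t 1.0 tcp [ 0.2012 -0.6443  0.2453] toolx [-0.  0. -1.] jaw yaw -1.268 gap 0.0857 F [ 0.3  0.1 -0.8] q [ 1.18  0.58  0.02  1.44 -0.02  1.13 -0.06]
rot [-1.105 -0.     0.   ] rows>= 9.0 shift cm in NOW frame [  6.53 -34.99 -57.11] in TARGET frame [  6.53  35.31 -56.91] dist 0.673
t 1.0 tcp [ 0.2012 -0.6443  0.2453] toolx [-0.  0. -1.] jaw yaw -1.268 gap 0.0857 F [ 0.3  0.1 -0.8] q [ 1.18  0.58  0.02  1.44 -0.02  1.13 -0.06]
rot [0.399 0.    0.   ] rows>= 4.0 shift cm in NOW frame [  4.53 -23.78 -35.14] in TARGET frame [  4.53 -35.56 -23.15] dist 0.427
rot [0.399 0.    0.   ] rows>= 4.0 shift cm in NOW frame [  4.53 -23.78 -35.14] in TARGET frame [  4.53 -35.56 -23.15] dist 0.427
```

jog_arm([
  {"gripper":-1,"ax":0.1,"tx":1.0},
  {"ax":0.1,"tx":1.0},
  {"ax":0.1,"tx":1.0},
  {"ax":0.1,"tx":1.0},
  {"ty":-3.2,"tz":-2.1},
  {"ty":-3.2,"tz":-2.1},
  {"ty":-3.2,"tz":-2.1},
  {"ty":-3.2,"tz":-2.1},
  {"ty":-3.2,"tz":-2.1},
  {"ty":-3.2,"tz":-2.1},
  {"ty":-3.2,"tz":-2.1},
  {"ty":-3.2,"tz":-2.1},
], grip_force=30)

```text
$.plan[0]: bad value
```

```bash
python3 go.py .4657 -.3125 .17 1.475
```

```text
t 1.0 tcp [ 0.2012 -0.6443  0.2453] toolx [-0.  0. -1.] jaw yaw -1.268 gap 0.0857 F [ 0.3  0.1 -0.8] q [ 1.18  0.58  0.02  1.44 -0.02  1.13 -0.06]
rot [0.399 0.    0.   ] rows>= 4.0 shift cm in NOW frame [  7.53 -23.78 -35.14] in TARGET frame [  7.53 -35.56 -23.15] dist 0.431
rot [0.399 0.    0.   ] rows>= 4.0 shift cm in NOW frame [  7.53 -23.78 -35.14] in TARGET frame [  7.53 -35.56 -23.15] dist 0.431
```

jog_arm([
  {"gripper":-1,"tx":1.0,"ty":0,"tz":0,"ax":0.1,"ay":0,"az":0},
  {"gripper":-1,"tx":1.0,"ty":0,"tz":0,"ax":0.1,"ay":0,"az":0},
  {"gripper":-1,"tx":1.0,"ty":0,"tz":0,"ax":0.1,"ay":0,"az":0},
  {"gripper":-1,"tx":1.0,"ty":0,"tz":0,"ax":0.1,"ay":0,"az":0},
  {"gripper":-1,"tx":0,"ty":-3.2,"tz":-2.1,"ax":0,"ay":0,"az":0},
  {"gripper":-1,"tx":0,"ty":-3.2,"tz":-2.1,"ax":0,"ay":0,"az":0},
  {"gripper":-1,"tx":0,"ty":-3.2,"tz":-2.1,"ax":0,"ay":0,"az":0},
  {"gripper":-1,"tx":0,"ty":-3.2,"tz":-2.1,"ax":0,"ay":0,"az":0},
  {"gripper":-1,"tx":0,"ty":-3.2,"tz":-2.1,"ax":0,"ay":0,"az":0},
  {"gripper":-1,"tx":0,"ty":-3.2,"tz":-2.1,"ax":0,"ay":0,"az":0},
  {"gripper":-1,"tx":0,"ty":-3.2,"tz":-2.1,"ax":0,"ay":0,"az":0},
  {"gripper":-1,"tx":0,"ty":-3.2,"tz":-2.1,"ax":0,"ay":0,"az":0},
], grip_force=30)

```text
t: 2.0
tcp_pos: [0.3943, -0.4043, 0.2056]
orientation: [0.706, -0.034, -0.706, -0.034]
ft_force: [1.0, 0.0, 1.4]
finger_gap: 0.0853
```

```bash
python3 go.py .4657 -.3125 .17 1.475
```

```text
t 2.0 tcp [ 0.3943 -0.4043  0.2056] toolx [ 0. -0. -1.] jaw yaw -1.668 gap 0.0853 F [1.  0.  1.4] q [ 0.63  0.45  0.12  1.79 -0.07  0.9  -0.89]
rot [-0.001 -0.001 -0.   ] rows>= 1.0 shift cm in NOW frame [ 3.56 -9.83 -6.21] in TARGET frame [ 3.56 -9.82 -6.23] dist 0.122
rot [-0.001 -0.001 -0.   ] rows>= 1.0 shift cm in NOW frame [ 3.56 -9.83 -6.21] in TARGET frame [ 3.56 -9.82 -6.23] dist 0.122
```

jog_arm([
  {"gripper":-1,"tx":0.9,"ty":-2.45,"tz":-1.55,"ax":0,"ay":0,"az":0},
  {"gripper":-1,"tx":0.9,"ty":-2.45,"tz":-1.55,"ax":0,"ay":0,"az":0},
  {"gripper":-1,"tx":0.9,"ty":-2.45,"tz":-1.55,"ax":0,"ay":0,"az":0},
  {"gripper":-1,"tx":0.9,"ty":-2.45,"tz":-1.55,"ax":0,"ay":0,"az":0},
  {"gripper":-1,"tx":0,"ty":0,"tz":0,"ax":0,"ay":0,"az":0},
  {"gripper":-1,"tx":0,"ty":0,"tz":0,"ax":0,"ay":0,"az":0},
])

```text
t: 2.5
tcp_pos: [0.4657, -0.3124, 0.1688]
orientation: [-0.706, 0.033, 0.707, 0.033]
ft_force: [-0.7, -1.0, 0.8]
finger_gap: 0.0855
```

```bash
python3 go.py .4657 -.3125 .085 1.475
cat > snap.py <<'E'
import sys; from h import *
from plant import viewer
out=[]
n,x0,y0,x1,y1,f=sys.argv[1],*map(int,sys.argv[2:6]),sys.argv[6]
p=viewer.get_image(n); c=p["color"][y0:y1,x0:x1]; k=min(800/c.shape[1],600/c.shape[0]); cv2.imwrite(f"pics/{f}.png",cv2.resize(c,None,fx=k,fy=k,interpolation=cv2.INTER_CUBIC))
E
python3 snap.py side 240 60 400 180 c1; python3 snap.py top 330 180 450 290 c1t
```

```text
t 2.5 tcp [ 0.4657 -0.3124  0.1688] toolx [-0.     0.001 -1.   ] jaw yaw -1.664 gap 0.0855 F [-0.7 -1.   0.8] q [ 0.44  0.49  0.1   1.84 -0.07  0.81 -1.09]
rot [0.003 0.001 0.001] rows>= 1.0 shift cm in NOW frame [ 8.38  0.02 -0.01] in TARGET frame [ 8.38  0.01 -0.01] dist 0.084
rot [0.003 0.001 0.001] rows>= 1.0 shift cm in NOW frame [ 8.38  0.02 -0.01] in TARGET frame [ 8.38  0.01 -0.01] dist 0.084
```

View pics/c1.png

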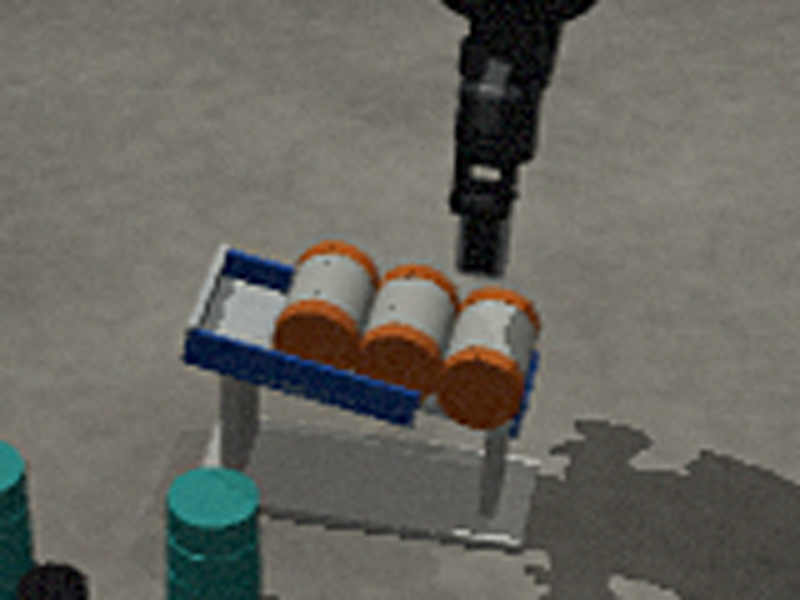

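View pics/c1t.png

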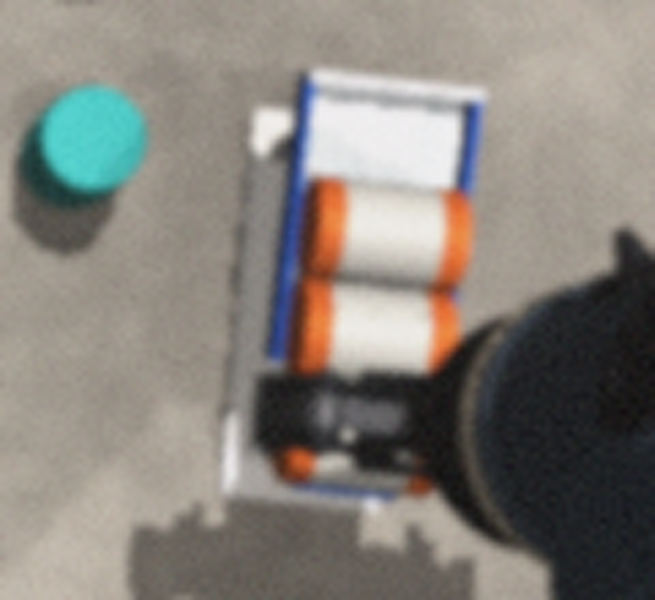

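jog_arm([
  {"gripper":-1,"tx":2.1,"ty":0,"tz":0,"ax":0,"ay":0,"az":0},
  {"gripper":-1,"tx":2.1,"ty":0,"tz":0,"ax":0,"ay":0,"az":0},
  {"gripper":-1,"tx":2.1,"ty":0,"tz":0,"ax":0,"ay":0,"az":0},
  {"gripper":-1,"tx":1.1,"ty":0,"tz":0,"ax":0,"ay":0,"az":0},
  {"gripper":-1,"tx":1.0,"ty":0,"tz":0,"ax":0,"ay":0,"az":0},
  {"gripper":-1,"tx":0,"ty":0,"tz":0,"ax":0,"ay":0,"az":0},
  {"gripper":0,"tx":0,"ty":0,"tz":0,"ax":0,"ay":0,"az":0},
  {"gripper":1,"tx":0,"ty":0,"tz":0,"ax":0,"ay":0,"az":0},
  {"gripper":1,"tx":0,"ty":0,"tz":0,"ax":0,"ay":0,"az":0},
  {"gripper":1,"tx":0,"ty":0,"tz":0,"ax":0,"ay":0,"az":0},
  {"gripper":1,"tx":0,"ty":0,"tz":0,"ax":0,"ay":0,"az":0},
  {"gripper":1,"tx":0,"ty":0,"tz":0,"ax":0,"ay":0,"az":0},
], grip_force=30)

```text
t: 3.6
tcp_pos: [0.4651, -0.3146, 0.0864]
orientation: [0.707, -0.035, -0.706, -0.034]
ft_force: [-1.2, 0.9, 6.8]
finger_gap: 0.0558
```

```bash
python3 go.py .4657 -.3125 .085 1.475; python3 snap.py side 240 60 400 180 c2
```

```text
t 3.6 tcp [ 0.4651 -0.3146  0.0864] toolx [ 0.002 -0.001 -1.   ] jaw yaw -1.668 gap 0.0558 F [-1.2  0.9  6.8] q [ 0.46  0.6   0.09  1.92 -0.08  0.62 -1.07]
rot [-0.001 -0.002 -0.001] rows>= 1.0 shift cm in NOW frame [ 0.14 -0.21 -0.04] in TARGET frame [ 0.14 -0.21 -0.04] dist 0.003
rot [-0.001 -0.002 -0.001] rows>= 1.0 shift cm in NOW frame [ 0.14 -0.21 -0.04] in TARGET frame [ 0.14 -0.21 -0.04] dist 0.003
```

View pics/c2.png

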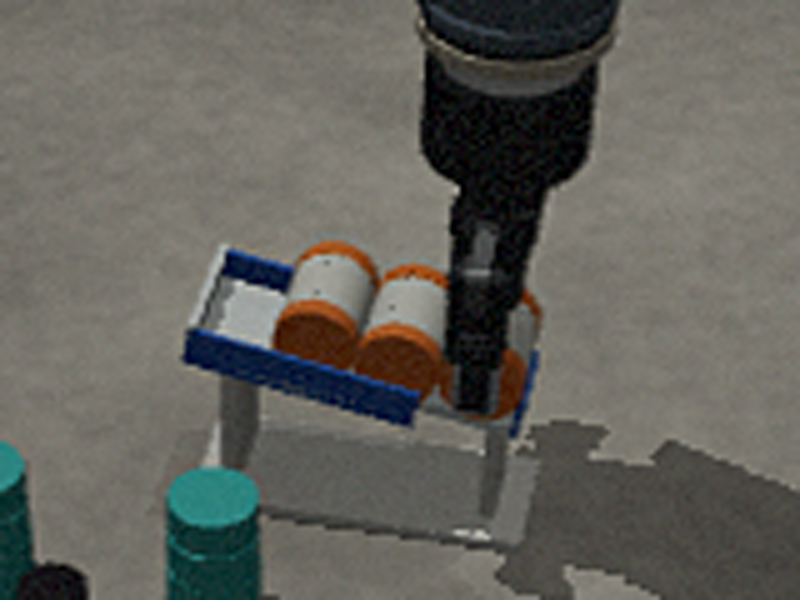

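jog_arm([
  {"gripper":1,"tx":-0.8,"ty":0,"tz":0.14,"ax":0,"ay":0,"az":0},
  {"gripper":1,"tx":-0.8,"ty":0,"tz":0.14,"ax":0,"ay":0,"az":0},
  {"gripper":1,"tx":-0.8,"ty":0,"tz":0.14,"ax":0,"ay":0,"az":0},
  {"gripper":1,"tx":-0.8,"ty":0,"tz":0.14,"ax":0,"ay":0,"az":0},
  {"gripper":1,"tx":-0.8,"ty":0,"tz":0.14,"ax":0,"ay":0,"az":0},
  {"gripper":1,"tx":-1.5,"ty":0,"tz":0.2,"ax":0,"ay":0,"az":0},
  {"gripper":1,"tx":-2,"ty":0,"tz":0,"ax":0,"ay":0,"az":0},
  {"gripper":1,"tx":-2,"ty":0,"tz":0,"ax":0,"ay":0,"az":0},
  {"gripper":1,"tx":0,"ty":0,"tz":0,"ax":0,"ay":0,"az":0},
  {"gripper":1,"tx":0,"ty":0,"tz":0,"ax":0,"ay":0,"az":0},
])

```text
t: 4.48
tcp_pos: [0.4561, -0.3138, 0.1818]
orientation: [0.707, -0.035, -0.705, -0.034]
ft_force: [0.9, -0.3, -0.0]
finger_gap: 0.0557
```

```bash
python3 go.py .4732 .1495 .17 -.163; python3 snap.py side 240 30 400 150 c3;  python3 snap.py top 330 180 450 290 c3t
```

```text
t 4.48 tcp [ 0.4561 -0.3138  0.1818] toolx [ 0.002 -0.001 -1.   ] jaw yaw -1.668 gap 0.0557 F [ 0.9 -0.3 -0. ] q [ 0.44  0.46  0.11  1.85 -0.07  0.83 -1.08]
rot [-1.505e+00 -1.000e-03 -3.000e-03] rows>= 13.0 shift cm in NOW frame [  1.12 -46.27   2.79] in TARGET frame [  1.18  -5.83 -45.99] dist 0.464
```

View pics/c3.png

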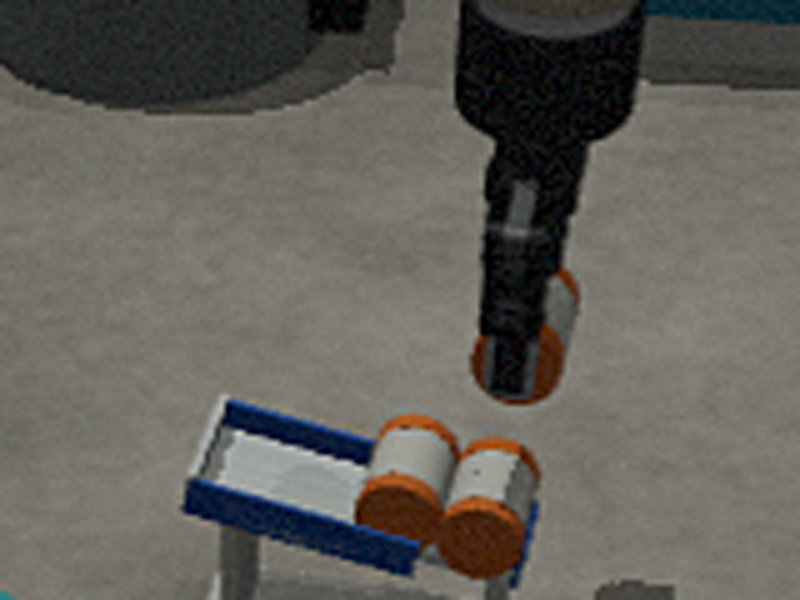

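View pics/c3t.png

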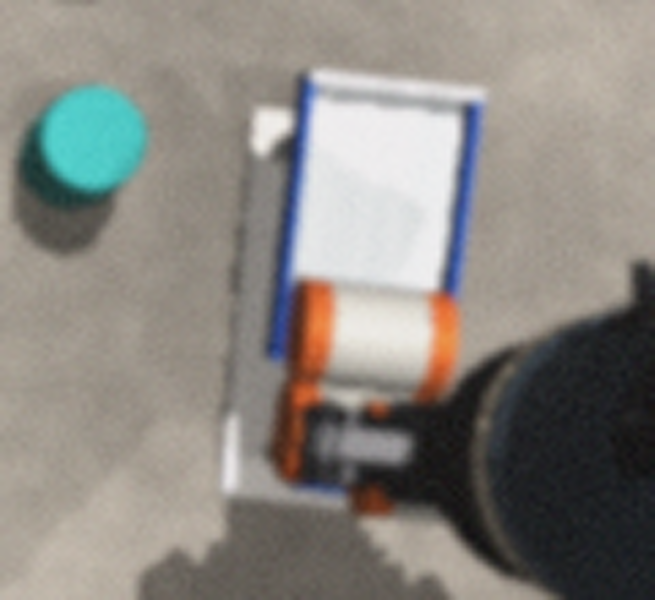

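jog_arm([
  {"gripper":1,"tx":0,"ty":-2.5,"tz":0,"ax":0,"ay":0,"az":0},
  {"gripper":1,"tx":0,"ty":-3.8,"tz":0.2,"ax":0,"ay":0,"az":0},
  {"gripper":1,"tx":0,"ty":-3.8,"tz":0.2,"ax":0,"ay":0,"az":0},
  {"gripper":1,"tx":0,"ty":-3.8,"tz":0.2,"ax":0,"ay":0,"az":0},
  {"gripper":1,"tx":0,"ty":-3.8,"tz":0.2,"ax":0,"ay":0,"az":0},
  {"gripper":1,"tx":0,"ty":-3.8,"tz":0.2,"ax":0,"ay":0,"az":0},
  {"gripper":1,"tx":0,"ty":-3.8,"tz":0.2,"ax":0,"ay":0,"az":0},
  {"gripper":1,"tx":0,"ty":-3.8,"tz":0.2,"ax":0,"ay":0,"az":0},
  {"gripper":1,"tx":0,"ty":-3.8,"tz":0.2,"ax":0,"ay":0,"az":0},
  {"gripper":1,"tx":0,"ty":-3.8,"tz":0.2,"ax":0,"ay":0,"az":0},
  {"gripper":1,"tx":0,"ty":-3.8,"tz":0.2,"ax":0,"ay":0,"az":0},
  {"gripper":1,"tx":0,"ty":-2.0,"tz":0.2,"ax":0,"ay":0,"az":0},
])

```text
t: 5.58
tcp_pos: [0.4743, 0.1166, 0.1795]
orientation: [-0.706, 0.032, 0.707, 0.033]
ft_force: [0.6, 0.6, -0.5]
finger_gap: 0.0555
```

jog_arm([
  {"gripper":1,"tx":0,"ty":0,"tz":0,"ax":-0.12,"ay":0,"az":0},
  {"gripper":1,"tx":0,"ty":0,"tz":0,"ax":-0.12,"ay":0,"az":0},
  {"gripper":1,"tx":0,"ty":0,"tz":0,"ax":-0.12,"ay":0,"az":0},
  {"gripper":1,"tx":0,"ty":0,"tz":0,"ax":-0.12,"ay":0,"az":0},
  {"gripper":1,"tx":0,"ty":0,"tz":0,"ax":-0.12,"ay":0,"az":0},
  {"gripper":1,"tx":0,"ty":0,"tz":0,"ax":-0.12,"ay":0,"az":0},
  {"gripper":1,"tx":0,"ty":0,"tz":0,"ax":-0.12,"ay":0,"az":0},
  {"gripper":1,"tx":0,"ty":0,"tz":0,"ax":-0.12,"ay":0,"az":0},
  {"gripper":1,"tx":0,"ty":0,"tz":0,"ax":-0.12,"ay":0,"az":0},
  {"gripper":1,"tx":0,"ty":0,"tz":0,"ax":-0.12,"ay":0,"az":0},
  {"gripper":1,"tx":0,"ty":0,"tz":0,"ax":-0.12,"ay":0,"az":0},
  {"gripper":1,"tx":0,"ty":0,"tz":0,"ax":-0.12,"ay":0,"az":0},
])

```text
t: 6.58
tcp_pos: [0.4743, 0.1115, 0.1794]
orientation: [-0.552, -0.442, 0.553, -0.441]
ft_force: [-0.1, -0.2, -0.8]
finger_gap: 0.0556
```

```bash
python3 go.py .4735 .1515 .026 -.163
```

```text
t 6.58 tcp [0.4743 0.1115 0.1794] toolx [-0.002 -0.    -1.   ] jaw yaw -0.222 gap 0.0556 F [-0.1 -0.2 -0.8] q [-0.09  0.39 -0.33  2.    0.17  0.78 -0.74]
rot [-0.059  0.001  0.002] rows>= 1.0 shift cm in NOW frame [15.34 -0.93 -3.89] in TARGET frame [15.34 -0.73 -3.93] dist 0.159
```

jog_arm([
  {"gripper":1,"tx":0,"ty":0,"tz":0,"ax":-0.06,"ay":0,"az":0},
  {"gripper":1,"tx":0,"ty":-0.4,"tz":-2.0,"ax":0,"ay":0,"az":0},
  {"gripper":1,"tx":0,"ty":-0.35,"tz":-1.9,"ax":0,"ay":0,"az":0},
  {"gripper":1,"tx":3,"ty":0,"tz":0,"ax":0,"ay":0,"az":0},
  {"gripper":1,"tx":3,"ty":0,"tz":0,"ax":0,"ay":0,"az":0},
  {"gripper":1,"tx":3,"ty":0,"tz":0,"ax":0,"ay":0,"az":0},
  {"gripper":1,"tx":1.5,"ty":0,"tz":0,"ax":0,"ay":0,"az":0},
  {"gripper":1,"tx":0,"ty":0,"tz":0,"ax":0,"ay":0,"az":0},
  {"gripper":1,"tx":0,"ty":0,"tz":0,"ax":0,"ay":0,"az":0},
])

```text
t: 7.33
tcp_pos: [0.4732, 0.1512, 0.0744]
orientation: [-0.539, -0.457, 0.541, -0.456]
ft_force: [-0.1, 1.5, -0.4]
finger_gap: 0.0556
```

```bash
python3 go.py .4735 .1515 .026 -.163; python3 snap.py side 240 250 400 390 c4;  python3 snap.py top 110 200 230 300 c4t
```

```text
t 7.33 tcp [0.4732 0.1512 0.0744] toolx [-0.003 -0.001 -1.   ] jaw yaw -0.168 gap 0.0556 F [-0.1  1.5 -0.4] q [-0.21  0.56 -0.28  2.08  0.29  0.53 -0.87]
rot [-0.005  0.001  0.003] rows>= 1.0 shift cm in NOW frame [ 4.84  0.04 -0.04] in TARGET frame [ 4.84  0.03 -0.03] dist 0.048
```

View pics/c4.png

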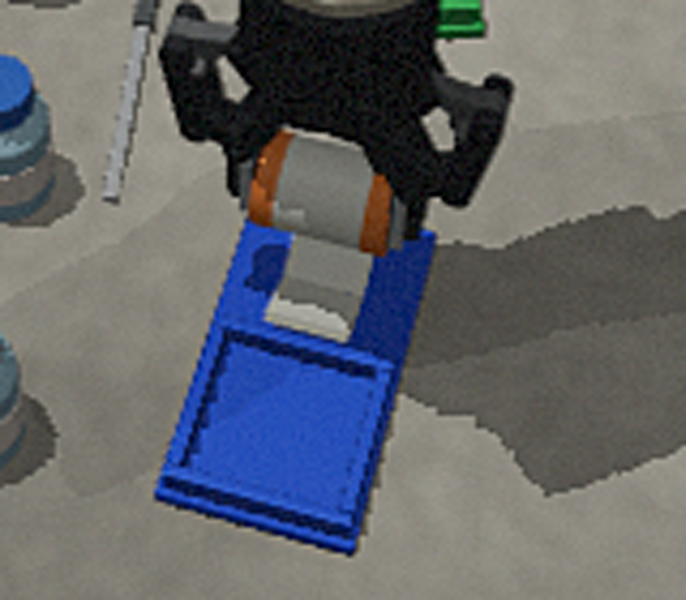

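View pics/c4t.png

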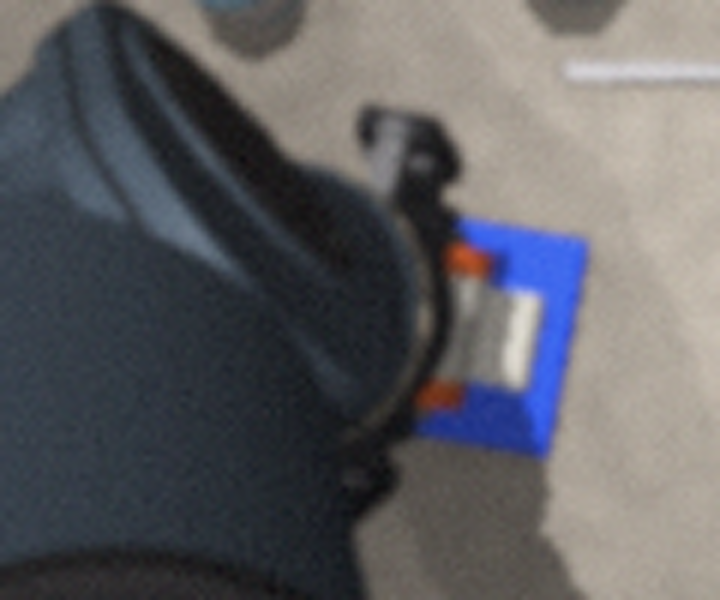

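jog_arm([
  {"gripper":1,"tx":1.5,"ty":0,"tz":0,"ax":0,"ay":0,"az":0},
  {"gripper":1,"tx":1.3,"ty":0,"tz":0,"ax":0,"ay":0,"az":0},
  {"gripper":1,"tx":0.8,"ty":0,"tz":0,"ax":0,"ay":0,"az":0},
  {"gripper":1,"tx":0.5,"ty":0,"tz":0,"ax":0,"ay":0,"az":0},
  {"gripper":1,"tx":0.2,"ty":0,"tz":0,"ax":0,"ay":0,"az":0},
  {"gripper":1,"tx":0.2,"ty":0,"tz":0,"ax":0,"ay":0,"az":0},
  {"gripper":1,"tx":0,"ty":0,"tz":0,"ax":0,"ay":0,"az":0},
])

```text
t: 8.02
tcp_pos: [0.4743, 0.1515, 0.0306]
orientation: [0.54, 0.456, -0.54, 0.456]
ft_force: [0.1, -0.9, 0.0]
finger_gap: 0.0557
```

```bash
python3 go.py .4735 .1515 .026 -.163; python3 snap.py side 240 250 400 390 c5
```

```text
t 8.02 tcp [0.4743 0.1515 0.0306] toolx [ 0.  0. -1.] jaw yaw -0.168 gap 0.0557 F [ 0.1 -0.9  0. ] q [-0.25  0.64 -0.23  2.12  0.33  0.42 -0.91]
rot [-0.005 -0.    -0.   ] rows>= 1.0 shift cm in NOW frame [ 0.46 -0.08  0.02] in TARGET frame [ 0.46 -0.08  0.02] dist 0.005
```

View pics/c5.png

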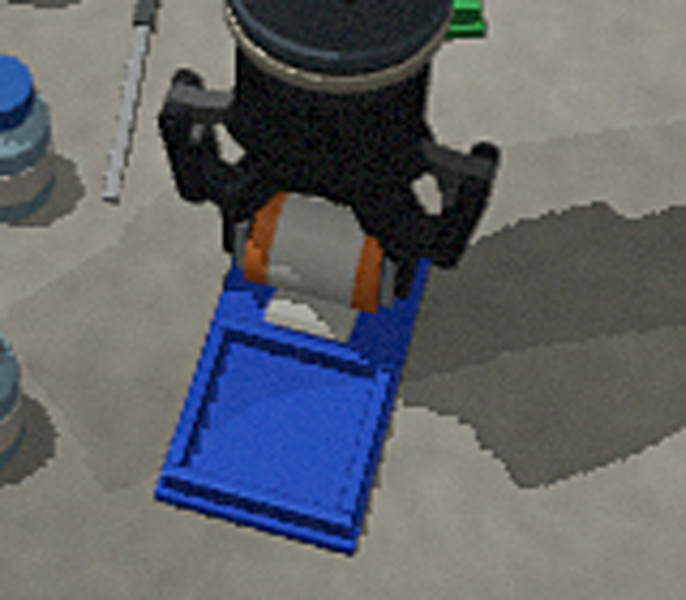

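jog_arm([
  {"gripper":1,"tx":0.15,"ty":-0.05,"tz":0,"ax":0,"ay":0,"az":0},
  {"gripper":1,"tx":0.1,"ty":-0.05,"tz":0,"ax":0,"ay":0,"az":0},
  {"gripper":1,"tx":0.1,"ty":0,"tz":0,"ax":0,"ay":0,"az":0},
  {"gripper":1,"tx":0,"ty":0,"tz":0,"ax":0,"ay":0,"az":0},
])

```text
t: 8.4
tcp_pos: [0.4734, 0.1519, 0.0277]
orientation: [0.541, 0.456, -0.54, 0.457]
ft_force: [-2.5, -0.6, 13.1]
finger_gap: 0.0554
```

jog_arm([
  {"gripper":-0.45,"tx":0,"ty":0,"tz":0,"ax":0,"ay":0,"az":0},
  {"gripper":-0.6,"tx":0,"ty":0,"tz":0,"ax":0,"ay":0,"az":0},
  {"gripper":-0.7,"tx":0,"ty":0,"tz":0,"ax":0,"ay":0,"az":0},
  {"gripper":-0.7,"tx":0,"ty":0,"tz":0,"ax":0,"ay":0,"az":0},
  {"gripper":-0.7,"tx":-1,"ty":0,"tz":0,"ax":0,"ay":0,"az":0},
  {"gripper":-0.7,"tx":-2,"ty":0,"tz":0,"ax":0,"ay":0,"az":0},
  {"gripper":-0.7,"tx":-3,"ty":0,"tz":0,"ax":0,"ay":0,"az":0},
  {"gripper":-1,"tx":-3.5,"ty":0,"tz":0,"ax":0,"ay":0,"az":0},
  {"gripper":-1,"tx":-3.5,"ty":0,"tz":0,"ax":0,"ay":0,"az":0},
  {"gripper":-1,"tx":0,"ty":0,"tz":0,"ax":0,"ay":0,"az":0},
])

```text
t: 9.23
tcp_pos: [0.4755, 0.1528, 0.1631]
orientation: [0.543, 0.455, -0.537, 0.457]
ft_force: [1.7, 0.3, -0.1]
finger_gap: 0.0856
```

```bash
python3 go.py .613 .2345 .16 .195; python3 snap.py side 200 250 360 390 c6
```

```text
t 9.23 tcp [0.4755 0.1528 0.1631] toolx [ 0.008  0.003 -1.   ] jaw yaw -0.168 gap 0.0856 F [ 1.7  0.3 -0.1] q [-0.16  0.43 -0.35  2.    0.21  0.74 -0.8 ]
rot [-0.363 -0.003 -0.008] rows>= 3.0 shift cm in NOW frame [  0.45  12.19 -10.35] in TARGET frame [ 0.31 15.07 -5.35] dist 0.16
```

View pics/c6.png

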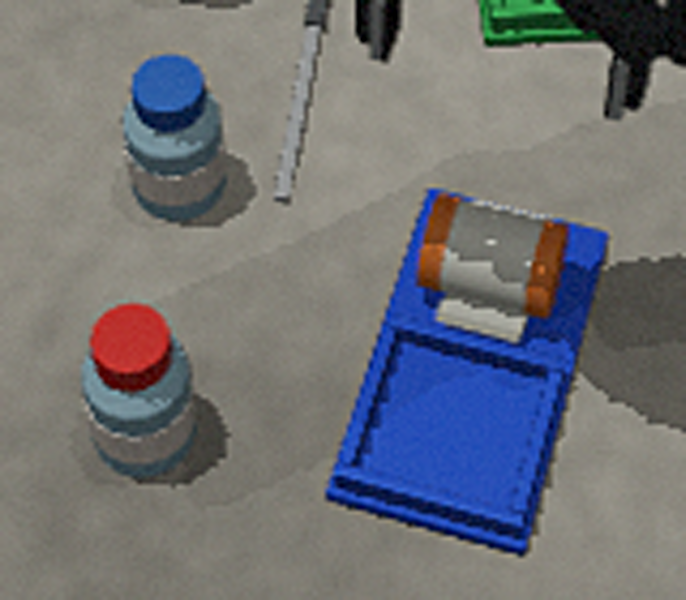

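jog_arm([
  {"gripper":-1,"tx":0,"ty":0,"tz":0,"ax":-0.12,"ay":0,"az":0},
  {"gripper":-1,"tx":0,"ty":0,"tz":0,"ax":-0.12,"ay":0,"az":0},
  {"gripper":-1,"tx":0,"ty":0,"tz":0,"ax":-0.12,"ay":0,"az":0},
  {"gripper":-1,"tx":0,"ty":3.0,"tz":-1.07,"ax":0,"ay":0,"az":0},
  {"gripper":-1,"tx":0,"ty":3.0,"tz":-1.07,"ax":0,"ay":0,"az":0},
  {"gripper":-1,"tx":0,"ty":3.0,"tz":-1.07,"ax":0,"ay":0,"az":0},
  {"gripper":-1,"tx":0,"ty":3.0,"tz":-1.07,"ax":0,"ay":0,"az":0},
  {"gripper":-1,"tx":0,"ty":3.0,"tz":-1.07,"ax":0,"ay":0,"az":0},
  {"gripper":-1,"tx":0,"ty":0,"tz":0,"ax":0,"ay":0,"az":0},
  {"gripper":-1,"tx":0,"ty":0,"tz":0,"ax":0,"ay":0,"az":0},
])

```text
t: 10.12
tcp_pos: [0.6102, 0.2335, 0.1554]
orientation: [0.449, 0.546, -0.45, 0.545]
ft_force: [0.1, -0.6, -1.1]
finger_gap: 0.085
```

```bash
python3 go.py .613 .2345 .032 .195; python3 snap.py side 160 230 320 370 r1;python3 snap.py top 90 130 230 230 r1t
```

```text
t 10.12 tcp [0.6102 0.2335 0.1554] toolx [-0.002  0.    -1.   ] jaw yaw 0.193 gap 0.085 F [ 0.1 -0.6 -1.1] q [-0.19  0.65 -0.41  1.6   0.3   0.96 -0.51]
rot [-0.002 -0.     0.002] rows>= 1.0 shift cm in NOW frame [12.34  0.32 -0.04] in TARGET frame [12.34  0.29 -0.05] dist 0.123
```

View pics/r1.png

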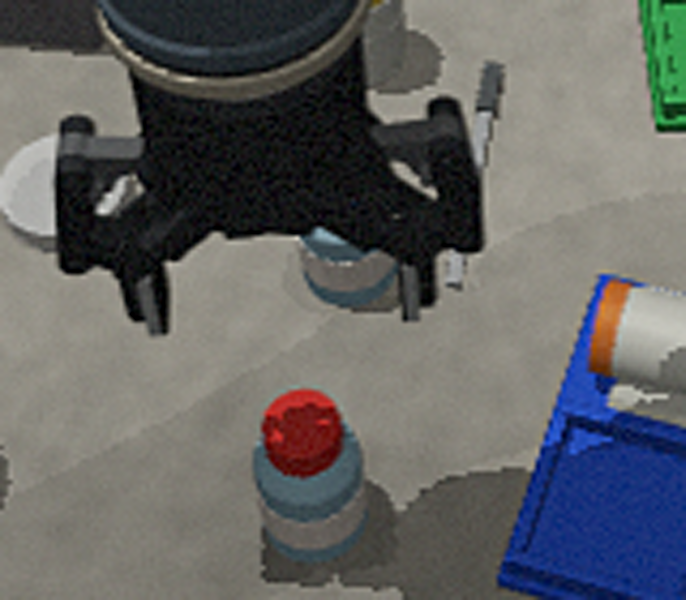

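View pics/r1t.png

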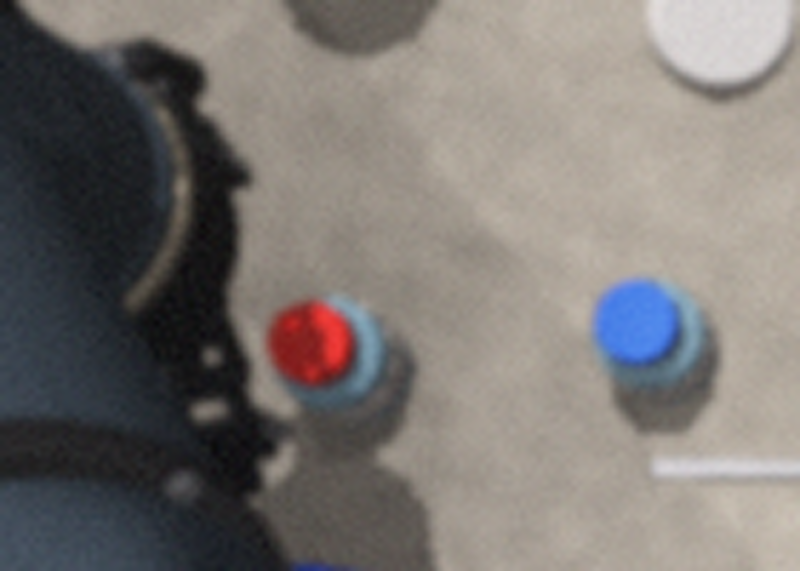

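Run:
```python
from h import *; import pickle
from plant import robot
o=robot.get_obs(); ps=pickle.load(open("ps0.pkl","rb")); M=R.from_quat(o["orientation"]).as_matrix()
for n,(x0,y0,k) in (("side",(160,230,600/140)),("top",(90,130,800/140))):
    for s in (-1,1):
        for dx in (.0,.014):
            X=o["tcp_pos"]+M@np.array([dx,s*.0427,0]); print(n,s,dx,((proj(ps[n],X)[0]-[x0,y0])*k).round())
    print(n,"axis pts",[((proj(ps[n],np.array([.613,.2345,z]))[0]-[x0,y0])*k).round() for z in (0,.05,.076)])
```

```text
side -1 0.0 [408. 295.]
side -1 0.014 [410. 316.]
side 1 0.0 [176. 308.]
side 1 0.014 [180. 329.]
side axis pts [array([313., 513.]), array([303., 453.]), array([298., 419.])]
top -1 0.0 [257. 431.]
top -1 0.014 [270. 436.]
top 1 0.0 [222. 194.]
top 1 0.014 [235. 203.]
top axis pts [array([358., 368.]), array([322., 349.]), array([302., 338.])]
```

jog_arm([
  {"gripper":-1,"tx":3,"ty":0.2,"tz":0,"ax":0,"ay":0,"az":0},
  {"gripper":-1,"tx":3,"ty":0,"tz":0,"ax":0,"ay":0,"az":0},
  {"gripper":-1,"tx":3,"ty":0,"tz":0,"ax":0,"ay":0,"az":0},
  {"gripper":-1,"tx":2,"ty":0,"tz":0,"ax":0,"ay":0,"az":0},
  {"gripper":-1,"tx":1.1,"ty":0,"tz":0,"ax":0,"ay":0,"az":0},
  {"gripper":-1,"tx":0,"ty":0,"tz":0,"ax":0,"ay":0,"az":0},
  {"gripper":-0.3,"tx":0,"ty":0,"tz":0,"ax":0,"ay":0,"az":0},
  {"gripper":0.1,"tx":0,"ty":0,"tz":0,"ax":0,"ay":0,"az":0},
  {"gripper":0.5,"tx":0,"ty":0,"tz":0,"ax":0,"ay":0,"az":0},
  {"gripper":1,"tx":0,"ty":0,"tz":0,"ax":0,"ay":0,"az":0},
  {"gripper":1,"tx":0,"ty":0,"tz":0,"ax":0,"ay":0,"az":0},
  {"gripper":1,"tx":0,"ty":0,"tz":0,"ax":0,"ay":0,"az":0},
])

```text
t: 11.22
tcp_pos: [0.6128, 0.2334, 0.0376]
orientation: [0.451, 0.545, -0.449, 0.546]
ft_force: [-1.1, -1.5, 5.9]
finger_gap: 0.0429
```

```bash
python3 go.py .4586 -.0365 .16 .195; python3 snap.py side 160 230 320 370 r2
```

```text
t 11.22 tcp [0.6128 0.2334 0.0376] toolx [ 0.002  0.001 -1.   ] jaw yaw 0.192 gap 0.0429 F [-1.1 -1.5  5.9] q [-0.22  0.79 -0.36  1.69  0.38  0.74 -0.58]
rot [-0.003 -0.    -0.002] rows>= 1.0 shift cm in NOW frame [-12.3  -20.26  23.55] in TARGET frame [-12.24 -20.36  23.49] dist 0.334
```

View pics/r2.png

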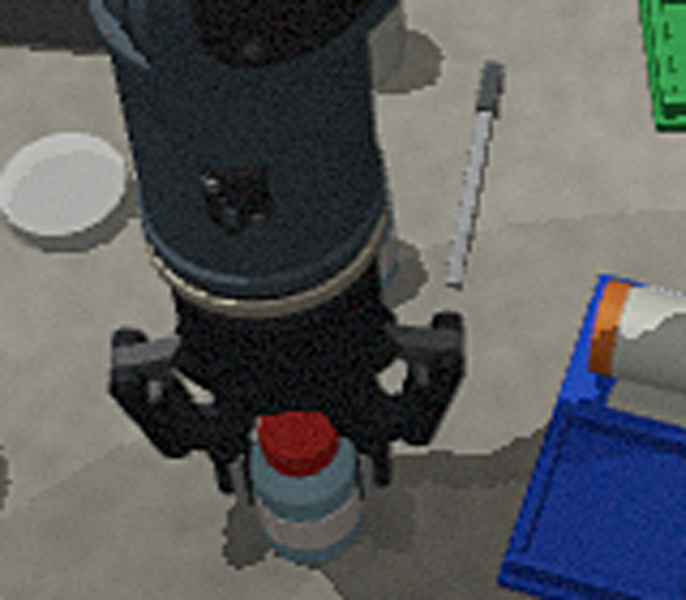

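jog_arm([
  {"gripper":1,"tx":-1.5,"ty":0,"tz":0,"ax":0,"ay":0,"az":0},
  {"gripper":1,"tx":-3,"ty":0,"tz":0,"ax":0,"ay":0,"az":0},
  {"gripper":1,"tx":-3,"ty":0,"tz":0,"ax":0,"ay":0,"az":0},
  {"gripper":1,"tx":-1.5,"ty":-1.0,"tz":1.2,"ax":0,"ay":0,"az":0},
  {"gripper":1,"tx":0,"ty":-2.4,"tz":2.8,"ax":0,"ay":0,"az":0},
  {"gripper":1,"tx":0,"ty":-2.4,"tz":2.8,"ax":0,"ay":0,"az":0},
  {"gripper":1,"tx":0,"ty":-2.4,"tz":2.8,"ax":0,"ay":0,"az":0},
  {"gripper":1,"tx":0,"ty":-2.4,"tz":2.8,"ax":0,"ay":0,"az":0},
  {"gripper":1,"tx":0,"ty":-2.4,"tz":2.8,"ax":0,"ay":0,"az":0},
  {"gripper":1,"tx":0,"ty":-2.4,"tz":2.8,"ax":0,"ay":0,"az":0},
  {"gripper":1,"tx":0,"ty":-2.4,"tz":2.8,"ax":0,"ay":0,"az":0},
  {"gripper":1,"tx":0,"ty":-1.8,"tz":1.8,"ax":0,"ay":0,"az":0},
])

```text
t: 12.27
tcp_pos: [0.4611, -0.0293, 0.1265]
orientation: [0.45, 0.545, -0.451, 0.546]
ft_force: [0.4, -1.0, -1.3]
finger_gap: 0.0427
```

```bash
python3 go.py .4586 -.0365 .046 .195; python3 snap.py side 220 150 380 290 r3; python3 snap.py top 220 210 340 300 r3t
```

```text
t 12.27 tcp [ 0.4611 -0.0293  0.1265] toolx [ 0.    -0.002 -1.   ] jaw yaw 0.19 gap 0.0427 F [ 0.4 -1.  -1.3] q [ 0.28  0.45 -0.44  2.12  0.32  0.63 -0.2 ]
rot [-0.005  0.002  0.   ] rows>= 1.0 shift cm in NOW frame [ 8.05 -0.38  0.64] in TARGET frame [ 8.05 -0.38  0.66] dist 0.081
```

View pics/r3.png

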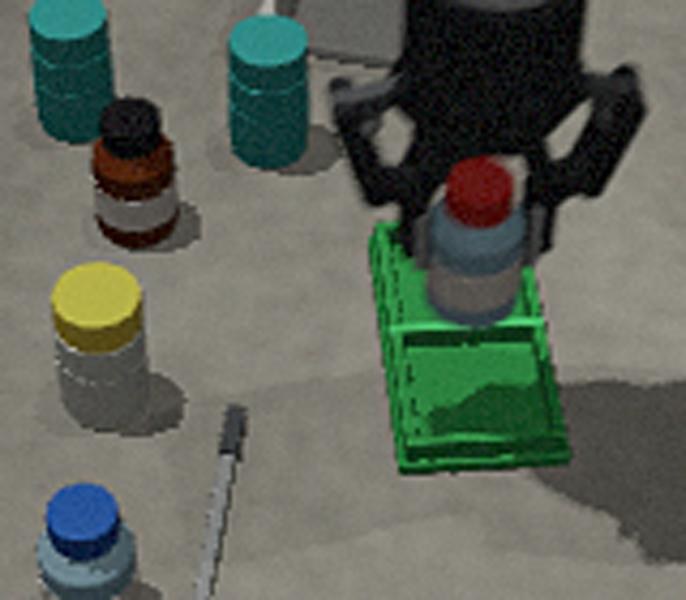

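jog_arm([
  {"gripper":1,"tx":1,"ty":0,"tz":0,"ax":0,"ay":0,"az":0},
  {"gripper":1,"tx":1,"ty":0,"tz":0,"ax":0,"ay":0,"az":0},
  {"gripper":1,"tx":0,"ty":0,"tz":0,"ax":0,"ay":0,"az":0},
])

```text
t: 12.62
tcp_pos: [0.4629, -0.0257, 0.1054]
orientation: [0.45, 0.546, -0.45, 0.546]
ft_force: [-1.3, -0.3, -0.8]
finger_gap: 0.043
```

```bash
python3 go.py .4586 -.0365 .046 .195; python3 snap.py side 220 150 380 290 r3; python3 snap.py top 220 210 340 300 r3t
```

```text
t 12.62 tcp [ 0.4629 -0.0257  0.1054] toolx [-0.  0. -1.] jaw yaw 0.192 gap 0.043 F [-1.3 -0.3 -0.8] q [ 0.25  0.49 -0.42  2.14  0.35  0.58 -0.23]
rot [-0.003 -0.     0.   ] rows>= 1.0 shift cm in NOW frame [ 5.94 -0.63  0.98] in TARGET frame [ 5.94 -0.63  0.98] dist 0.061
```

View pics/r3.png

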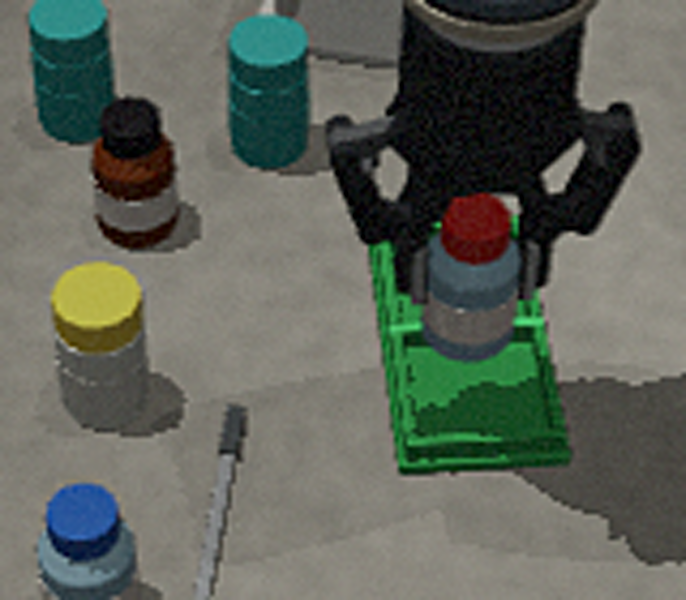

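jog_arm([
  {"gripper":1,"tx":0,"ty":-0.6,"tz":1.0,"ax":0,"ay":0,"az":0},
  {"gripper":1,"tx":0,"ty":0,"tz":0,"ax":0,"ay":0,"az":0},
  {"gripper":1,"tx":1.5,"ty":0,"tz":0,"ax":0,"ay":0,"az":0},
  {"gripper":1,"tx":1.5,"ty":0,"tz":0,"ax":0,"ay":0,"az":0},
  {"gripper":1,"tx":1.5,"ty":0,"tz":0,"ax":0,"ay":0,"az":0},
  {"gripper":1,"tx":0.7,"ty":0,"tz":0,"ax":0,"ay":0,"az":0},
  {"gripper":1,"tx":0.3,"ty":0,"tz":0,"ax":0,"ay":0,"az":0},
  {"gripper":1,"tx":0,"ty":0,"tz":0,"ax":0,"ay":0,"az":0},
  {"gripper":1,"tx":0,"ty":0,"tz":0,"ax":0,"ay":0,"az":0},
])

```text
t: 13.47
tcp_pos: [0.4592, -0.0369, 0.0513]
orientation: [0.45, 0.546, -0.45, 0.546]
ft_force: [0.7, 0.2, -0.8]
finger_gap: 0.0427
```

```bash
python3 go.py .4586 -.0365 .046 .195; python3 snap.py side 220 150 380 290 r4; python3 snap.py top 220 210 340 300 r4t
```

```text
t 13.47 tcp [ 0.4592 -0.0369  0.0513] toolx [ 0.001 -0.    -1.   ] jaw yaw 0.192 gap 0.0427 F [ 0.7  0.2 -0.8] q [ 0.21  0.58 -0.34  2.19  0.44  0.43 -0.29]
rot [-0.003  0.    -0.001] rows>= 1.0 shift cm in NOW frame [ 0.53 -0.05 -0.05] in TARGET frame [ 0.53 -0.05 -0.05] dist 0.005
```

View pics/r4.png

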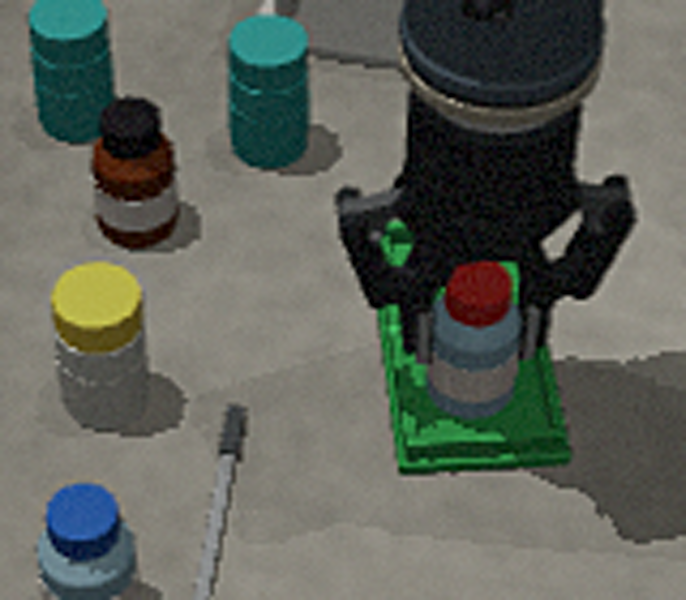

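View pics/r4t.png

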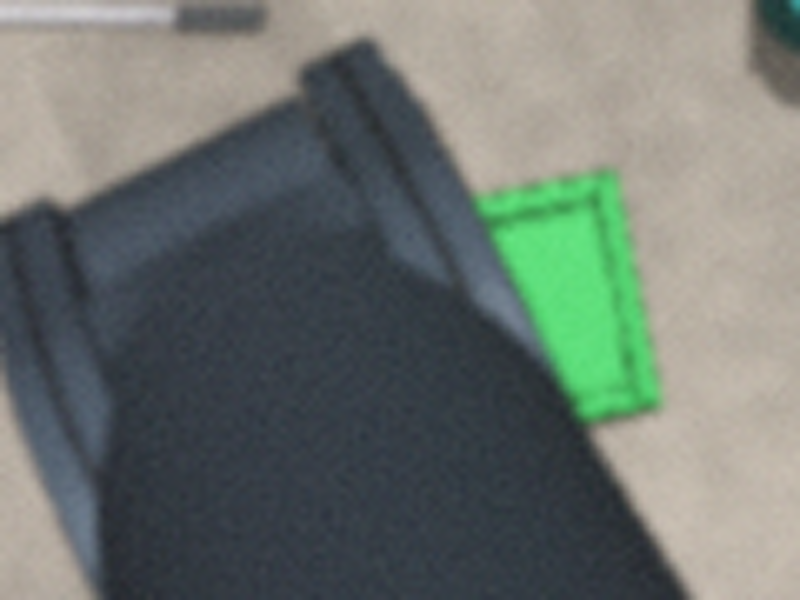

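jog_arm([
  {"gripper":1,"tx":0.3,"ty":0,"tz":0,"ax":0,"ay":0,"az":0},
  {"gripper":1,"tx":0.2,"ty":0,"tz":0,"ax":0,"ay":0,"az":0},
  {"gripper":1,"tx":0.15,"ty":0,"tz":0,"ax":0,"ay":0,"az":0},
  {"gripper":1,"tx":0,"ty":0,"tz":0,"ax":0,"ay":0,"az":0},
])

```text
t: 13.9
tcp_pos: [0.4591, -0.0372, 0.0454]
orientation: [0.45, 0.545, -0.45, 0.546]
ft_force: [-4.2, -0.0, 21.8]
finger_gap: 0.0428
```

jog_arm([
  {"gripper":1,"tx":-0.15,"ty":0,"tz":0,"ax":0,"ay":0,"az":0},
  {"gripper":0,"tx":0,"ty":0,"tz":0,"ax":0,"ay":0,"az":0},
  {"gripper":-0.2,"tx":0,"ty":0,"tz":0,"ax":0,"ay":0,"az":0},
  {"gripper":-0.4,"tx":0,"ty":0,"tz":0,"ax":0,"ay":0,"az":0},
  {"gripper":-0.6,"tx":0,"ty":0,"tz":0,"ax":0,"ay":0,"az":0},
  {"gripper":-0.7,"tx":0,"ty":0,"tz":0,"ax":0,"ay":0,"az":0},
  {"gripper":-0.7,"tx":0,"ty":0,"tz":0,"ax":0,"ay":0,"az":0},
  {"gripper":-0.7,"tx":-2,"ty":0,"tz":0,"ax":0,"ay":0,"az":0},
  {"gripper":-0.7,"tx":-3,"ty":0,"tz":0,"ax":0,"ay":0,"az":0},
  {"gripper":-0.7,"tx":-3.5,"ty":0,"tz":0,"ax":0,"ay":0,"az":0},
  {"gripper":-1,"tx":-3,"ty":0,"tz":0,"ax":0,"ay":0,"az":0},
  {"gripper":-1,"tx":0,"ty":0,"tz":0,"ax":0,"ay":0,"az":0},
])

```text
t: 14.9
tcp_pos: [0.4612, -0.0368, 0.1655]
orientation: [0.451, 0.544, -0.448, 0.548]
ft_force: [-0.2, 0.4, 0.3]
finger_gap: 0.0853
```

```bash
python3 go.py .640 -.0173 .155 .195; python3 snap.py side 220 150 380 290 r5
```

```text
t 14.9 tcp [ 0.4612 -0.0368  0.1655] toolx [ 0.007 -0.    -1.   ] jaw yaw 0.192 gap 0.0853 F [-0.2  0.4  0.3] q [ 0.34  0.39 -0.49  2.08  0.28  0.73 -0.13]
rot [-0.003  0.002 -0.007] rows>= 1.0 shift cm in NOW frame [ 1.18 17.91  1.49] in TARGET frame [ 1.05 17.92  1.55] dist 0.18
```

View pics/r5.png

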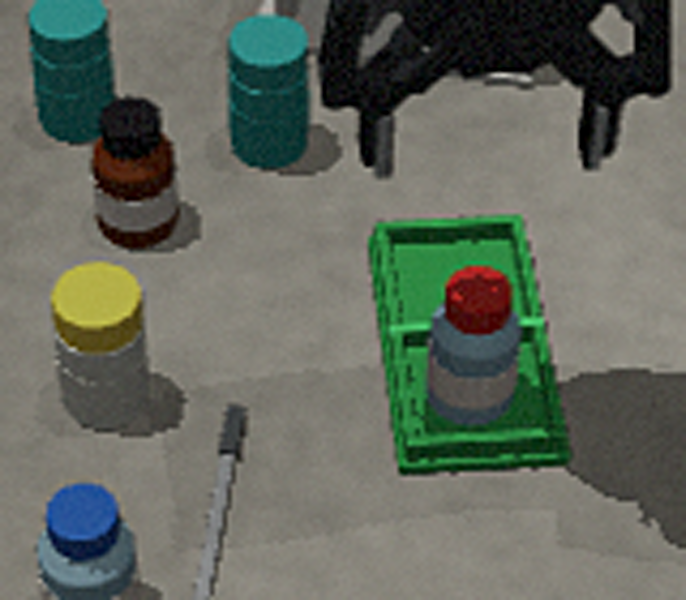

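Red-capped bottle stands in the bay nearer the camera (crop 475,350). Next is the yellow-lidded jar.

jog_arm([
  {"gripper":-1,"tx":0.1,"ty":3.0,"tz":0.25,"ax":0,"ay":0,"az":0},
  {"gripper":-1,"tx":0.1,"ty":3.0,"tz":0.25,"ax":0,"ay":0,"az":0},
  {"gripper":-1,"tx":0.1,"ty":3.0,"tz":0.25,"ax":0,"ay":0,"az":0},
  {"gripper":-1,"tx":0.1,"ty":3.0,"tz":0.25,"ax":0,"ay":0,"az":0},
  {"gripper":-1,"tx":0.1,"ty":3.0,"tz":0.25,"ax":0,"ay":0,"az":0},
  {"gripper":-1,"tx":0.1,"ty":2.9,"tz":0.3,"ax":0,"ay":0,"az":0},
  {"gripper":-1,"tx":0,"ty":0,"tz":0,"ax":0,"ay":0,"az":0},
  {"gripper":-1,"tx":0,"ty":0,"tz":0,"ax":0,"ay":0,"az":0},
  {"gripper":-1,"tx":0,"ty":0,"tz":0,"ax":0,"ay":0,"az":0},
])

```text
t: 15.7
tcp_pos: [0.6363, -0.0182, 0.1533]
orientation: [0.449, 0.546, -0.45, 0.545]
ft_force: [-0.2, -0.0, -0.2]
finger_gap: 0.0853
```

```bash
python3 go.py .640 -.0173 .034 .195; python3 snap.py side 160 130 320 270 y1; python3 snap.py top 200 130 340 230 y1t
```

```text
t 15.7 tcp [ 0.6363 -0.0182  0.1533] toolx [-0.003 -0.    -1.   ] jaw yaw 0.192 gap 0.0853 F [-0.2 -0.  -0.2] q [ 0.22  0.63 -0.44  1.65  0.32  0.94 -0.14]
rot [-0.003 -0.     0.003] rows>= 1.0 shift cm in NOW frame [ 1.193e+01  4.100e-01 -1.000e-02] in TARGET frame [ 1.193e+01  3.800e-01 -1.000e-02] dist 0.119
```

View pics/y1.png

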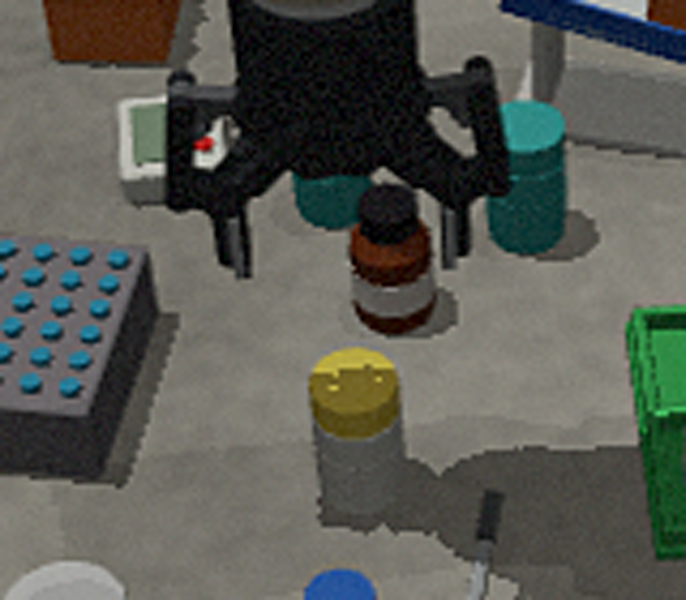

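jog_arm([
  {"gripper":-1,"tx":3,"ty":0.3,"tz":0,"ax":0,"ay":0,"az":0},
  {"gripper":-1,"tx":3,"ty":0,"tz":0,"ax":0,"ay":0,"az":0},
  {"gripper":-1,"tx":3,"ty":0,"tz":0,"ax":0,"ay":0,"az":0},
  {"gripper":-1,"tx":1.8,"ty":0,"tz":0,"ax":0,"ay":0,"az":0},
  {"gripper":-1,"tx":1.0,"ty":0,"tz":0,"ax":0,"ay":0,"az":0},
  {"gripper":-1,"tx":0,"ty":0,"tz":0,"ax":0,"ay":0,"az":0},
  {"gripper":-0.3,"tx":0,"ty":0,"tz":0,"ax":0,"ay":0,"az":0},
  {"gripper":0.1,"tx":0,"ty":0,"tz":0,"ax":0,"ay":0,"az":0},
  {"gripper":0.5,"tx":0,"ty":0,"tz":0,"ax":0,"ay":0,"az":0},
  {"gripper":1,"tx":0,"ty":0,"tz":0,"ax":0,"ay":0,"az":0},
  {"gripper":1,"tx":0,"ty":0,"tz":0,"ax":0,"ay":0,"az":0},
  {"gripper":1,"tx":0,"ty":0,"tz":0,"ax":0,"ay":0,"az":0},
])

```text
t: 16.8
tcp_pos: [0.6412, -0.0176, 0.0385]
orientation: [0.45, 0.545, -0.449, 0.546]
ft_force: [-1.4, 0.0, 7.2]
finger_gap: 0.0432
```

```bash
python3 go.py .4726 -.1071 .15 .195; python3 snap.py side 160 130 320 270 y2
```

```text
t 16.8 tcp [ 0.6412 -0.0176  0.0385] toolx [ 0.002 -0.    -1.   ] jaw yaw 0.192 gap 0.0432 F [-1.4  0.   7.2] q [ 0.18  0.77 -0.38  1.73  0.41  0.72 -0.22]
rot [-0.003  0.001 -0.002] rows>= 1.0 shift cm in NOW frame [-11.18 -18.23   5.58] in TARGET frame [-11.15 -18.27   5.51] dist 0.221
```

View pics/y2.png

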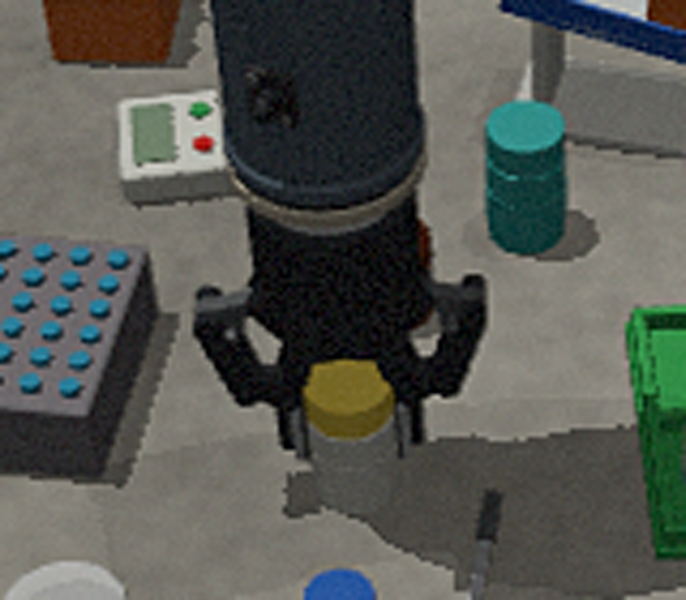

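jog_arm([
  {"gripper":1,"tx":-1.7,"ty":0,"tz":0,"ax":0,"ay":0,"az":0},
  {"gripper":1,"tx":-3,"ty":0,"tz":0,"ax":0,"ay":0,"az":0},
  {"gripper":1,"tx":-3.5,"ty":0,"tz":0,"ax":0,"ay":0,"az":0},
  {"gripper":1,"tx":-3,"ty":0,"tz":1.0,"ax":0,"ay":0,"az":0},
  {"gripper":1,"tx":0,"ty":-3,"tz":1.0,"ax":0,"ay":0,"az":0},
  {"gripper":1,"tx":0,"ty":-3,"tz":1.0,"ax":0,"ay":0,"az":0},
  {"gripper":1,"tx":0,"ty":-3,"tz":1.0,"ax":0,"ay":0,"az":0},
  {"gripper":1,"tx":0,"ty":-3,"tz":0.5,"ax":0,"ay":0,"az":0},
  {"gripper":1,"tx":0,"ty":-3,"tz":0.5,"ax":0,"ay":0,"az":0},
  {"gripper":1,"tx":0,"ty":-3.2,"tz":0.5,"ax":0,"ay":0,"az":0},
  {"gripper":1,"tx":0,"ty":0,"tz":0,"ax":0,"ay":0,"az":0},
  {"gripper":1,"tx":0,"ty":0,"tz":0,"ax":0,"ay":0,"az":0},
])

```text
t: 17.85
tcp_pos: [0.4711, -0.1074, 0.1497]
orientation: [0.45, 0.545, -0.451, 0.546]
ft_force: [0.7, 1.5, -0.5]
finger_gap: 0.0433
```

```bash
python3 go.py .4726 -.1075 .05 .195; python3 snap.py side 240 130 400 270 y3
```

```text
t 17.85 tcp [ 0.4711 -0.1074  0.1497] toolx [ 0.    -0.001 -1.   ] jaw yaw 0.19 gap 0.0433 F [ 0.7  1.5 -0.5] q [ 0.47  0.44 -0.48  2.04  0.31  0.72 -0.01]
rot [-0.005  0.001 -0.   ] rows>= 1.0 shift cm in NOW frame [9.97 0.15 0.02] in TARGET frame [9.97 0.15 0.04] dist 0.1
```

View pics/y3.png

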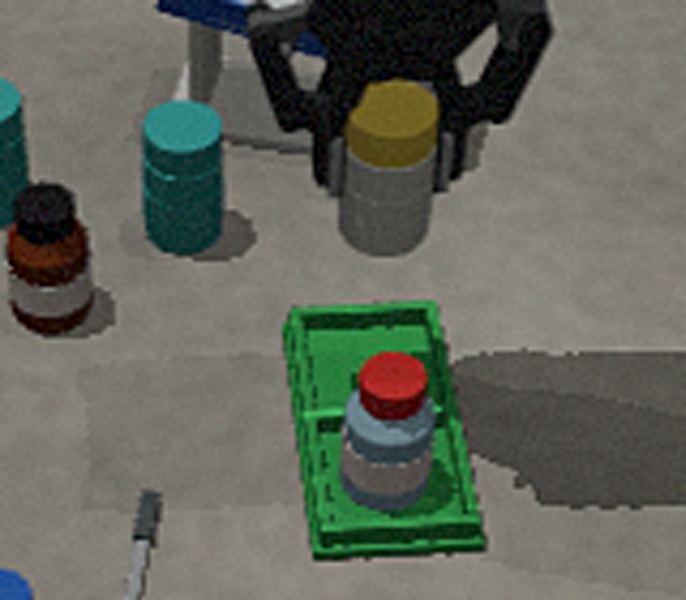

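jog_arm([
  {"gripper":1,"tx":3,"ty":0.1,"tz":0,"ax":0,"ay":0,"az":0},
  {"gripper":1,"tx":3,"ty":0,"tz":0,"ax":0,"ay":0,"az":0},
  {"gripper":1,"tx":2,"ty":0,"tz":0,"ax":0,"ay":0,"az":0},
  {"gripper":1,"tx":1.0,"ty":0,"tz":0,"ax":0,"ay":0,"az":0},
  {"gripper":1,"tx":0.6,"ty":0,"tz":0,"ax":0,"ay":0,"az":0},
  {"gripper":1,"tx":0,"ty":0,"tz":0,"ax":0,"ay":0,"az":0},
  {"gripper":1,"tx":0,"ty":0,"tz":0,"ax":0,"ay":0,"az":0},
])

```text
t: 18.48
tcp_pos: [0.4741, -0.1058, 0.0534]
orientation: [0.45, 0.545, -0.449, 0.546]
ft_force: [-0.0, 0.2, 0.3]
finger_gap: 0.0432
```

```bash
python3 go.py .4726 -.1075 .0465 .195; python3 snap.py side 240 130 400 270 y4
```

```text
t 18.48 tcp [ 0.4741 -0.1058  0.0534] toolx [ 0.001 -0.    -1.   ] jaw yaw 0.193 gap 0.0432 F [-0.   0.2  0.3] q [ 0.37  0.6  -0.37  2.13  0.44  0.49 -0.14]
rot [-0.002  0.    -0.001] rows>= 1.0 shift cm in NOW frame [ 0.69 -0.18  0.14] in TARGET frame [ 0.69 -0.18  0.14] dist 0.007
```

View pics/y4.png

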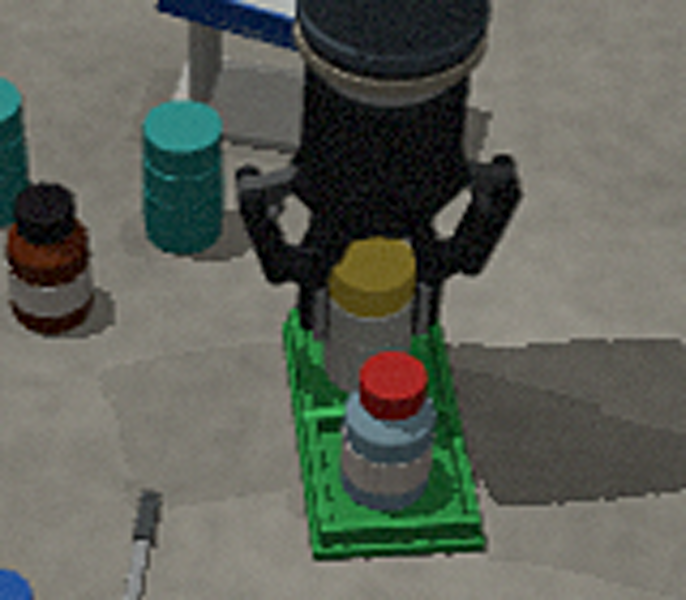

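jog_arm([
  {"gripper":1,"tx":0.3,"ty":-0.2,"tz":0.1,"ax":0,"ay":0,"az":0},
  {"gripper":1,"tx":0.2,"ty":0,"tz":0,"ax":0,"ay":0,"az":0},
  {"gripper":1,"tx":0.15,"ty":0,"tz":0,"ax":0,"ay":0,"az":0},
  {"gripper":1,"tx":0,"ty":0,"tz":0,"ax":0,"ay":0,"az":0},
])

```text
t: 18.87
tcp_pos: [0.4716, -0.1077, 0.0465]
orientation: [0.45, 0.545, -0.45, 0.546]
ft_force: [0.3, 0.7, -0.9]
finger_gap: 0.043
```

jog_arm([
  {"gripper":1,"tx":0.1,"ty":0,"tz":0,"ax":0,"ay":0,"az":0},
  {"gripper":1,"tx":0.05,"ty":0,"tz":0,"ax":0,"ay":0,"az":0},
  {"gripper":1,"tx":0,"ty":0,"tz":0,"ax":0,"ay":0,"az":0},
])

```text
t: 19.12
tcp_pos: [0.4716, -0.1077, 0.0463]
orientation: [0.45, 0.545, -0.45, 0.546]
ft_force: [-5.4, 0.3, 24.7]
finger_gap: 0.0432
```

jog_arm([
  {"gripper":1,"tx":-0.15,"ty":0,"tz":0,"ax":0,"ay":0,"az":0},
  {"gripper":0,"tx":0,"ty":0,"tz":0,"ax":0,"ay":0,"az":0},
  {"gripper":-0.2,"tx":0,"ty":0,"tz":0,"ax":0,"ay":0,"az":0},
  {"gripper":-0.4,"tx":0,"ty":0,"tz":0,"ax":0,"ay":0,"az":0},
  {"gripper":-0.6,"tx":0,"ty":0,"tz":0,"ax":0,"ay":0,"az":0},
  {"gripper":-0.7,"tx":0,"ty":0,"tz":0,"ax":0,"ay":0,"az":0},
  {"gripper":-0.7,"tx":0,"ty":0,"tz":0,"ax":0,"ay":0,"az":0},
  {"gripper":-0.7,"tx":-2,"ty":0,"tz":0,"ax":0,"ay":0,"az":0},
  {"gripper":-0.7,"tx":-3,"ty":0,"tz":0,"ax":0,"ay":0,"az":0},
  {"gripper":-0.7,"tx":-3.5,"ty":0,"tz":0,"ax":0,"ay":0,"az":0},
  {"gripper":-1,"tx":-3,"ty":0,"tz":0,"ax":0,"ay":0,"az":0},
  {"gripper":-1,"tx":0,"ty":0,"tz":0,"ax":0,"ay":0,"az":0},
])

```text
t: 20.12
tcp_pos: [0.474, -0.1075, 0.1662]
orientation: [0.451, 0.543, -0.449, 0.548]
ft_force: [1.5, -0.5, 0.1]
finger_gap: 0.0856
```

```bash
python3 go.py .642 -.1395 .155 -.163; python3 snap.py side 220 150 380 290 y5
```

```text
t 20.12 tcp [ 0.474  -0.1075  0.1662] toolx [ 0.007 -0.001 -1.   ] jaw yaw 0.192 gap 0.0856 F [ 1.5 -0.5  0.1] q [ 0.49  0.42 -0.5   2.02  0.29  0.76  0.  ]
rot [ 0.355  0.001 -0.007] rows>= 3.0 shift cm in NOW frame [ 1.24 15.87  6.34] in TARGET frame [ 1.12 17.1   0.43] dist 0.171
```

View pics/y5.png

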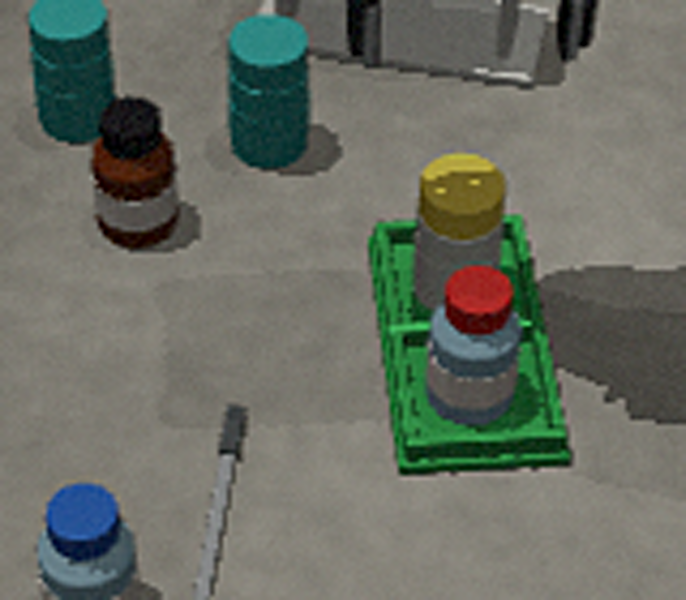

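jog_arm([
  {"gripper":-1,"tx":0,"ty":0,"tz":0,"ax":0.118,"ay":0,"az":0},
  {"gripper":-1,"tx":0,"ty":0,"tz":0,"ax":0.118,"ay":0,"az":0},
  {"gripper":-1,"tx":0,"ty":0,"tz":0,"ax":0.118,"ay":0,"az":0},
  {"gripper":-1,"tx":0.1,"ty":2.9,"tz":0.1,"ax":0,"ay":0,"az":0},
  {"gripper":-1,"tx":0.1,"ty":2.9,"tz":0.1,"ax":0,"ay":0,"az":0},
  {"gripper":-1,"tx":0.1,"ty":2.9,"tz":0.1,"ax":0,"ay":0,"az":0},
  {"gripper":-1,"tx":0.1,"ty":2.9,"tz":0.1,"ax":0,"ay":0,"az":0},
  {"gripper":-1,"tx":0.1,"ty":2.9,"tz":0,"ax":0,"ay":0,"az":0},
  {"gripper":-1,"tx":0.1,"ty":2.9,"tz":0,"ax":0,"ay":0,"az":0},
  {"gripper":-1,"tx":0,"ty":0,"tz":0,"ax":0,"ay":0,"az":0},
  {"gripper":-1,"tx":0,"ty":0,"tz":0,"ax":0,"ay":0,"az":0},
])

```text
t: 21.08
tcp_pos: [0.6428, -0.1393, 0.1531]
orientation: [-0.538, -0.459, 0.539, -0.457]
ft_force: [-0.5, 0.5, 0.3]
finger_gap: 0.0859
```

```bash
python3 go.py .642 -.1395 .034 -.163; python3 snap.py side 180 100 340 240 a1; python3 snap.py top 260 130 400 230 a1t
```

```text
t 21.08 tcp [ 0.6428 -0.1393  0.1531] toolx [-0.002  0.001 -1.   ] jaw yaw -0.162 gap 0.0859 F [-0.5  0.5  0.3] q [ 0.36  0.65 -0.36  1.59  0.27  0.95 -0.26]
rot [ 0.001 -0.     0.002] rows>= 1.0 shift cm in NOW frame [11.91 -0.05  0.04] in TARGET frame [11.91 -0.08  0.03] dist 0.119
```

View pics/a1.png

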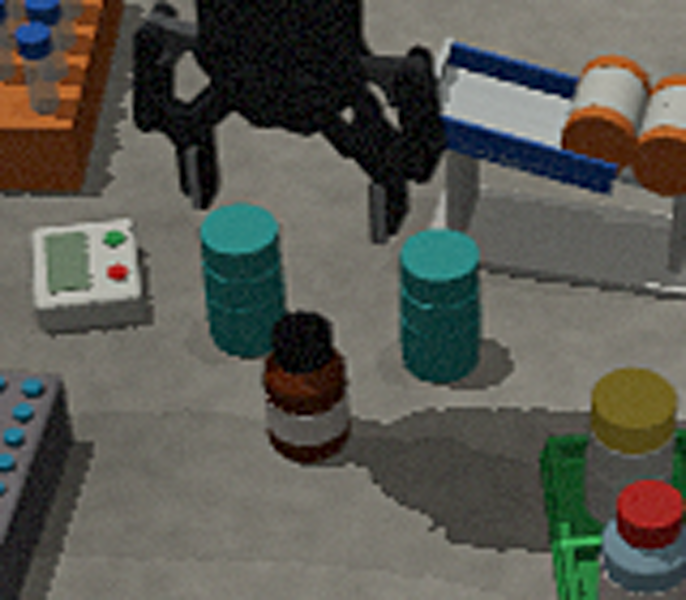

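View pics/a1t.png

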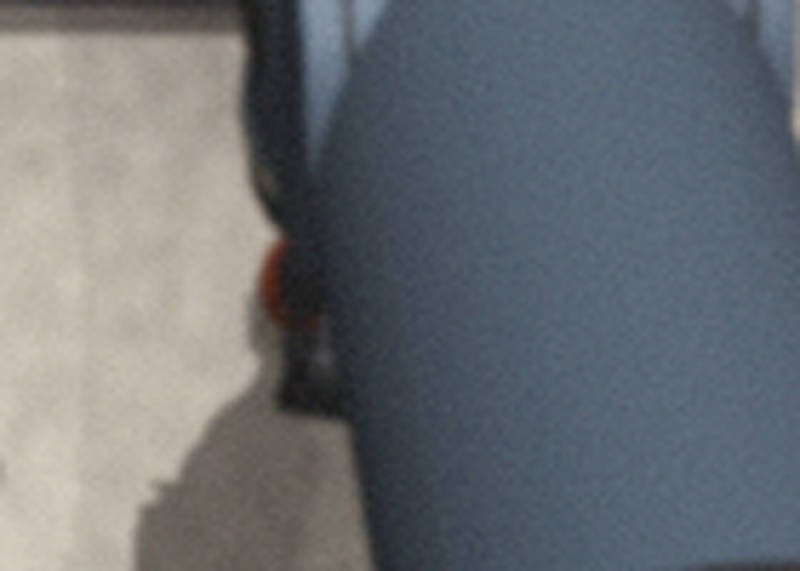

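jog_arm([
  {"gripper":-1,"tx":3,"ty":0,"tz":0,"ax":0,"ay":0,"az":0},
  {"gripper":-1,"tx":3,"ty":0,"tz":0,"ax":0,"ay":0,"az":0},
  {"gripper":-1,"tx":3,"ty":0,"tz":0,"ax":0,"ay":0,"az":0},
  {"gripper":-1,"tx":1.8,"ty":0,"tz":0,"ax":0,"ay":0,"az":0},
  {"gripper":-1,"tx":1.0,"ty":0,"tz":0,"ax":0,"ay":0,"az":0},
  {"gripper":-1,"tx":0,"ty":0,"tz":0,"ax":0,"ay":0,"az":0},
  {"gripper":-0.3,"tx":0,"ty":0,"tz":0,"ax":0,"ay":0,"az":0},
  {"gripper":0.1,"tx":0,"ty":0,"tz":0,"ax":0,"ay":0,"az":0},
  {"gripper":0.5,"tx":0,"ty":0,"tz":0,"ax":0,"ay":0,"az":0},
  {"gripper":1,"tx":0,"ty":0,"tz":0,"ax":0,"ay":0,"az":0},
  {"gripper":1,"tx":0,"ty":0,"tz":0,"ax":0,"ay":0,"az":0},
  {"gripper":1,"tx":0,"ty":0,"tz":0,"ax":0,"ay":0,"az":0},
])

```text
t: 22.18
tcp_pos: [0.6435, -0.1397, 0.0391]
orientation: [0.539, 0.457, -0.538, 0.459]
ft_force: [-1.1, 0.3, 6.1]
finger_gap: 0.043
```

```bash
python3 go.py .4848 .2205 .16 -.163; python3 snap.py side 180 100 340 240 a2
```

```text
t 22.18 tcp [ 0.6435 -0.1397  0.0391] toolx [ 0.002 -0.001 -1.   ] jaw yaw -0.162 gap 0.043 F [-1.1  0.3  6.1] q [ 0.33  0.78 -0.32  1.68  0.34  0.73 -0.31]
rot [ 0.001  0.    -0.003] rows>= 1.0 shift cm in NOW frame [-12.15 -21.45 -32.98] in TARGET frame [-12.09 -21.5  -32.96] dist 0.412
```

View pics/a2.png

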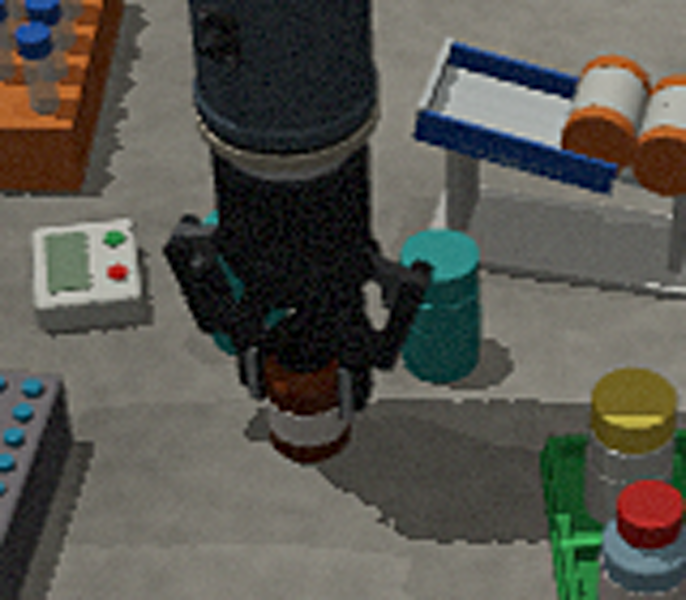

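jog_arm([
  {"gripper":1,"tx":-1.7,"ty":0,"tz":0,"ax":0,"ay":0,"az":0},
  {"gripper":1,"tx":-3.5,"ty":0,"tz":0,"ax":0,"ay":0,"az":0},
  {"gripper":1,"tx":-3.5,"ty":0,"tz":0,"ax":0,"ay":0,"az":0},
  {"gripper":1,"tx":-3.3,"ty":-0.5,"tz":-1.0,"ax":0,"ay":0,"az":0},
  {"gripper":1,"tx":0,"ty":-2,"tz":-3,"ax":0,"ay":0,"az":0},
  {"gripper":1,"tx":0,"ty":-2,"tz":-3,"ax":0,"ay":0,"az":0},
  {"gripper":1,"tx":0,"ty":-2,"tz":-3,"ax":0,"ay":0,"az":0},
  {"gripper":1,"tx":0,"ty":-2,"tz":-3,"ax":0,"ay":0,"az":0},
  {"gripper":1,"tx":0,"ty":-2,"tz":-3,"ax":0,"ay":0,"az":0},
  {"gripper":1,"tx":0,"ty":-2,"tz":-3,"ax":0,"ay":0,"az":0},
  {"gripper":1,"tx":0,"ty":-2,"tz":-3,"ax":0,"ay":0,"az":0},
  {"gripper":1,"tx":0,"ty":-2,"tz":-3,"ax":0,"ay":0,"az":0},
])

```text
t: 23.23
tcp_pos: [0.5193, 0.1352, 0.1582]
orientation: [0.539, 0.458, -0.538, 0.458]
ft_force: [0.5, 0.7, -0.6]
finger_gap: 0.0431
```

jog_arm([
  {"gripper":1,"tx":0,"ty":-2,"tz":-3,"ax":0,"ay":0,"az":0},
  {"gripper":1,"tx":0,"ty":-1.5,"tz":-2.5,"ax":0,"ay":0,"az":0},
  {"gripper":1,"tx":0,"ty":-1.0,"tz":-1.5,"ax":0,"ay":0,"az":0},
  {"gripper":1,"tx":0,"ty":0,"tz":0,"ax":0,"ay":0,"az":0},
  {"gripper":1,"tx":0,"ty":0,"tz":0,"ax":0,"ay":0,"az":0},
  {"gripper":1,"tx":0,"ty":0,"tz":0,"ax":0,"ay":0,"az":0},
])

```text
t: 23.73
tcp_pos: [0.4873, 0.2094, 0.1577]
orientation: [0.539, 0.457, -0.539, 0.458]
ft_force: [-0.1, -0.9, -1.2]
finger_gap: 0.0428
```

```bash
python3 go.py .4848 .2205 .047 -.163; python3 snap.py side 240 250 400 390 a3
```

```text
t 23.73 tcp [0.4873 0.2094 0.1577] toolx [ 0.001 -0.001 -1.   ] jaw yaw -0.163 gap 0.0428 F [-0.1 -0.9 -1.2] q [-0.23  0.48 -0.39  1.92  0.25  0.78 -0.92]
rot [ 0.     0.    -0.001] rows>= 1.0 shift cm in NOW frame [11.07 -0.43 -1.06] in TARGET frame [11.07 -0.43 -1.05] dist 0.111
```

View pics/a3.png

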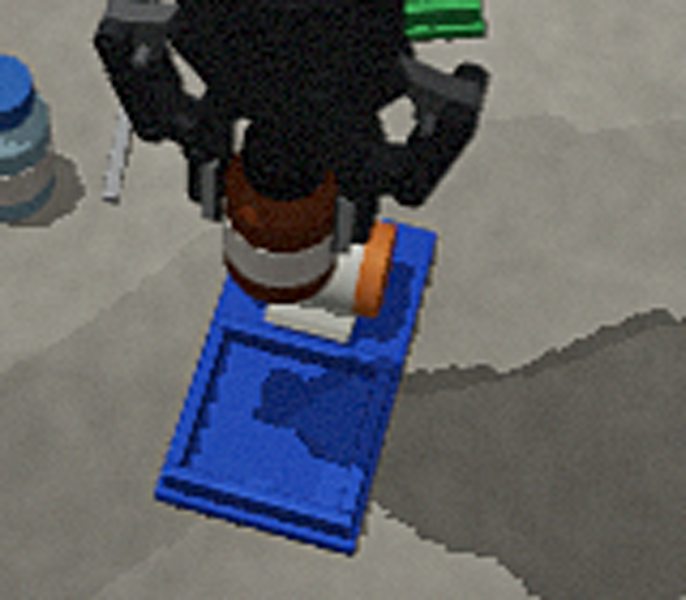

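jog_arm([
  {"gripper":1,"tx":0,"ty":-0.4,"tz":-1.1,"ax":0,"ay":0,"az":0},
  {"gripper":1,"tx":2.5,"ty":0,"tz":0,"ax":0,"ay":0,"az":0},
  {"gripper":1,"tx":3,"ty":0,"tz":0,"ax":0,"ay":0,"az":0},
  {"gripper":1,"tx":2.5,"ty":0,"tz":0,"ax":0,"ay":0,"az":0},
  {"gripper":1,"tx":1.5,"ty":0,"tz":0,"ax":0,"ay":0,"az":0},
  {"gripper":1,"tx":0.8,"ty":0,"tz":0,"ax":0,"ay":0,"az":0},
  {"gripper":1,"tx":0,"ty":0,"tz":0,"ax":0,"ay":0,"az":0},
  {"gripper":1,"tx":0,"ty":0,"tz":0,"ax":0,"ay":0,"az":0},
])

```text
t: 24.45
tcp_pos: [0.4851, 0.2218, 0.0546]
orientation: [0.539, 0.458, -0.539, 0.458]
ft_force: [0.8, 0.6, -1.5]
finger_gap: 0.0426
```

```bash
python3 go.py .4848 .2205 .047 -.163; python3 snap.py side 240 250 400 390 a4
```

```text
t 24.45 tcp [0.4851 0.2218 0.0546] toolx [-0.  0. -1.] jaw yaw -0.162 gap 0.0426 F [ 0.8  0.6 -1.5] q [-0.31  0.63 -0.31  2.01  0.35  0.55 -1.03]
rot [ 0.001 -0.     0.   ] rows>= 1.0 shift cm in NOW frame [ 0.76 -0.    0.14] in TARGET frame [ 0.76 -0.    0.14] dist 0.008
```

View pics/a4.png

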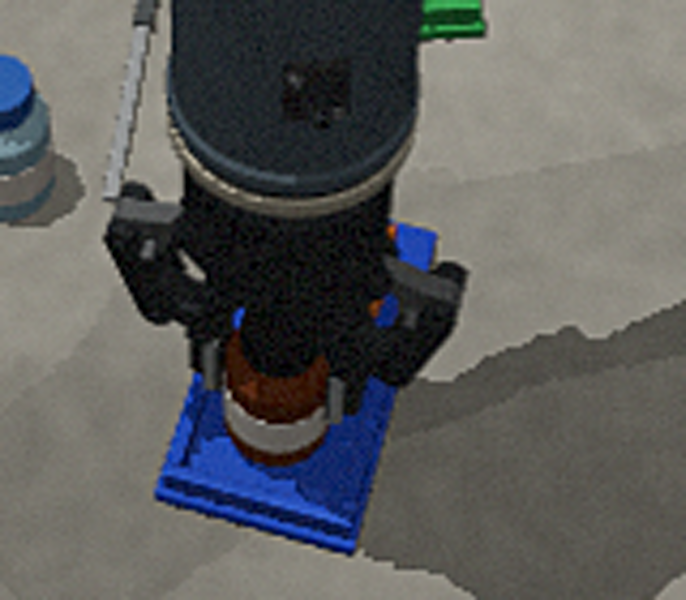

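jog_arm([
  {"gripper":1,"tx":0.4,"ty":0,"tz":0.1,"ax":0,"ay":0,"az":0},
  {"gripper":1,"tx":0.2,"ty":0,"tz":0,"ax":0,"ay":0,"az":0},
  {"gripper":1,"tx":0.15,"ty":0,"tz":0,"ax":0,"ay":0,"az":0},
  {"gripper":1,"tx":0,"ty":0,"tz":0,"ax":0,"ay":0,"az":0},
])

```text
t: 24.83
tcp_pos: [0.4848, 0.2207, 0.0471]
orientation: [0.539, 0.458, -0.539, 0.458]
ft_force: [-0.8, -0.2, -0.9]
finger_gap: 0.0431
```

jog_arm([
  {"gripper":1,"tx":0.08,"ty":0,"tz":0,"ax":0,"ay":0,"az":0},
  {"gripper":1,"tx":0.05,"ty":0,"tz":0,"ax":0,"ay":0,"az":0},
  {"gripper":1,"tx":0,"ty":0,"tz":0,"ax":0,"ay":0,"az":0},
])

```text
t: 25.08
tcp_pos: [0.4849, 0.2207, 0.0469]
orientation: [0.539, 0.458, -0.538, 0.458]
ft_force: [-4.5, -2.7, 18.3]
finger_gap: 0.0427
```

jog_arm([
  {"gripper":1,"tx":-0.12,"ty":0,"tz":0,"ax":0,"ay":0,"az":0},
  {"gripper":0,"tx":0,"ty":0,"tz":0,"ax":0,"ay":0,"az":0},
  {"gripper":-0.2,"tx":0,"ty":0,"tz":0,"ax":0,"ay":0,"az":0},
  {"gripper":-0.4,"tx":0,"ty":0,"tz":0,"ax":0,"ay":0,"az":0},
  {"gripper":-0.6,"tx":0,"ty":0,"tz":0,"ax":0,"ay":0,"az":0},
  {"gripper":-0.7,"tx":0,"ty":0,"tz":0,"ax":0,"ay":0,"az":0},
  {"gripper":-0.7,"tx":0,"ty":0,"tz":0,"ax":0,"ay":0,"az":0},
  {"gripper":-0.7,"tx":-2,"ty":0,"tz":0,"ax":0,"ay":0,"az":0},
  {"gripper":-0.7,"tx":-3,"ty":0,"tz":0,"ax":0,"ay":0,"az":0},
  {"gripper":-0.7,"tx":-3.5,"ty":0,"tz":0,"ax":0,"ay":0,"az":0},
  {"gripper":-1,"tx":-3.5,"ty":0,"tz":0,"ax":0,"ay":0,"az":0},
  {"gripper":-1,"tx":-3,"ty":0,"tz":0,"ax":0,"ay":0,"az":0},
])

```text
t: 26.08
tcp_pos: [0.4845, 0.2209, 0.1989]
orientation: [0.539, 0.458, -0.539, 0.458]
ft_force: [-0.2, -0.4, -0.9]
finger_gap: 0.0855
```

jog_arm([
  {"gripper":-1,"tx":-3,"ty":0,"tz":0,"ax":0,"ay":0,"az":0},
  {"gripper":-1,"tx":-3,"ty":0,"tz":0,"ax":0,"ay":0,"az":0},
  {"gripper":-1,"tx":0,"ty":0,"tz":-3.5,"ax":0,"ay":0,"az":0},
  {"gripper":-1,"tx":0,"ty":0,"tz":-3.5,"ax":0,"ay":0,"az":0},
  {"gripper":-1,"tx":0,"ty":0,"tz":-3.5,"ax":0,"ay":0,"az":0},
  {"gripper":-1,"tx":0,"ty":0,"tz":-3.5,"ax":0,"ay":0,"az":0},
  {"gripper":-1,"tx":0,"ty":0,"tz":-3.5,"ax":0,"ay":0,"az":0},
  {"gripper":-1,"tx":0,"ty":0,"tz":-3.5,"ax":0,"ay":0,"az":0},
  {"gripper":-1,"tx":0,"ty":0,"tz":-3.5,"ax":0,"ay":0,"az":0},
  {"gripper":-1,"tx":0,"ty":0,"tz":0,"ax":0,"ay":0,"az":0},
  {"gripper":-1,"tx":0,"ty":0,"tz":0,"ax":0,"ay":0,"az":0},
  {"gripper":-1,"tx":0,"ty":0,"tz":0,"ax":0,"ay":0,"az":0},
])

```text
t: 27.08
tcp_pos: [0.5241, 0.4619, 0.2561]
orientation: [-0.538, -0.458, 0.539, -0.458]
ft_force: [-0.2, -0.0, -0.1]
finger_gap: 0.0855
```

```bash
python3 - <<'E'
from plant import viewer
import pickle,cv2
ps={n:viewer.get_image(n) for n in("top","side")}; pickle.dump(ps,open("ps1.pkl","wb"))
for n in ps: cv2.imwrite(f"pics/end_{n}.png",ps[n]["color"])
E
python3 go.py
```

```text
t 27.18 tcp [0.5246 0.461  0.2568] toolx [ 0.    -0.001 -1.   ] jaw yaw -0.163 gap 0.0855 F [ 0.3 -0.5 -0.6] q [-0.57  0.63 -0.41  1.34  0.25  1.23 -1.16]
```

View pics/end_top.png

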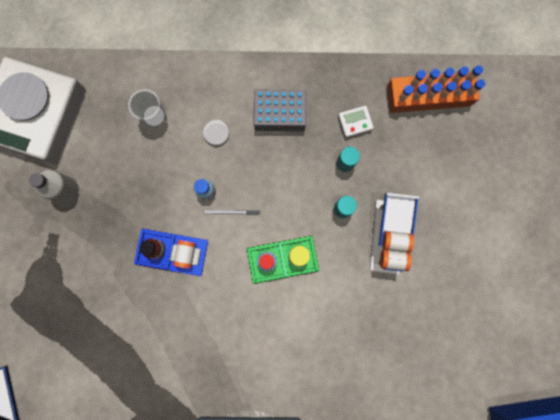

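View pics/end_side.png

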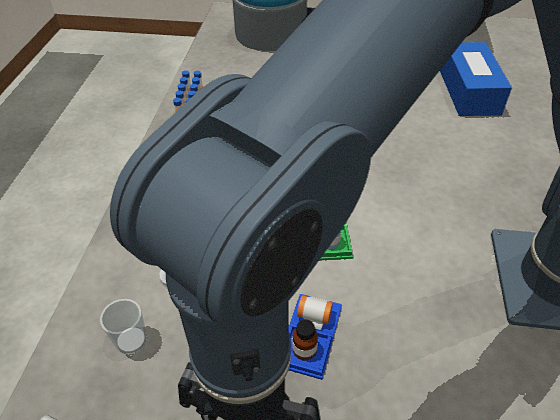

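All items appear in place in the top view: amber (151,249), cartridge (185,254), red (267,262), yellow (299,256), blue (203,187) and the lane cartridges (397,242) and (396,260). I'll check these numerically.

```bash
python3 - <<'E'
from m import *; import pickle
T=pickle.load(open("ps1.pkl","rb"))["top"]; T0=pickle.load(open("ps0.pkl","rb"))["top"]
def loc(tr,X): 
    c,s=np.cos(tr[2]),np.sin(tr[2]); d=np.array(X[:2])-tr[:2]; return np.array([c*d[0]+s*d[1],-s*d[0]+c*d[1]]).round(4)
G=(.4656,-.0718,.195); B=(.479,.185,-.165)
def cap(p,lo,hi,near,z): return onz(p,comp(hsvmask(p["color"],lo,hi),near)[1],z)
print("red",loc(G,cap(T,(0,150,60),(8,255,255),(267,262),.082)))
print("yel",loc(G,cap(T,(22,100,80),(35,255,255),(299,256),.082)))
m=hsvmask(T["color"],(0,0,0),(180,255,60)); mm=m*0; mm[230:270,138:168]=m[230:270,138:168]
print("amb",loc(B,onz(T,comp(mm,(151,248))[1],.082)))
bl=((105,120,60),(125,255,255)); print("blue shift",cap(T,*bl,(202,187),.074)-cap(T0,*bl,(202,187),.074))
def hc(y0,y1,zc):
    a=np.linspace(0,2*np.pi,40,endpoint=False); return np.vstack([np.c_[0*a+y,.02*np.cos(a),zc+.02*np.sin(a)] for y in(y0,y1)])
mo=hsvmask(T["color"],(5,140,80),(18,255,255)); a=mo*0; a[230:275,168:202]=mo[230:275,168:202]
print("orange px",[c.round(1) for c in cv2.connectedComponentsWithStats(a)[3][1:]])
f=fit([(T,(a>0).astype(np.uint8))],lambda x:[pose(x,hc(s*.028,s*(.028-x[3]),.031)) for s in(-1,1)],[.4732,.1495,-.16,.008],(.004,.004,.05,.003)); print("cart",f,loc(B,f[0]),"dyaw",f[0][2]-B[2])
c=T["color"]; cv2.imwrite("pics/endz.png",cv2.resize(c[220:290,125:330],None,fx=3.9,fy=3.9,interpolation=cv2.INTER_CUBIC))
E
python3 snap.py top 350 180 450 290 endl
```

```text
red [0.0012 0.0364]
yel [ 0.0001 -0.0346]
amb [-0.0005  0.0286]
blue shift [-9.57975030e-05  5.70649805e-05  0.00000000e+00]
orange px [array([186.4, 243.5]), array([181.7, 264.5])]
cart (array([ 0.47456775,  0.15257028, -0.15512166,  0.00652587]), np.float64(0.633175569078206)) [ 0.001  -0.0327] dyaw 0.009878344667537092
```

View pics/endz.png

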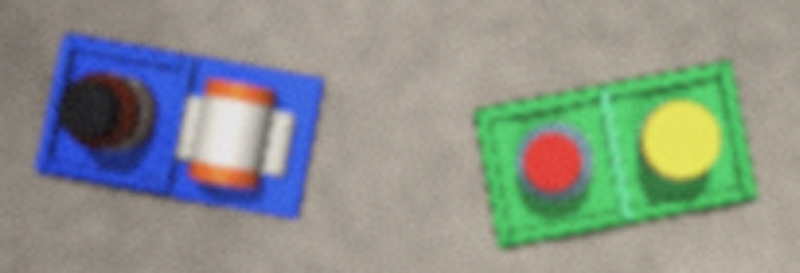

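View pics/endl.png

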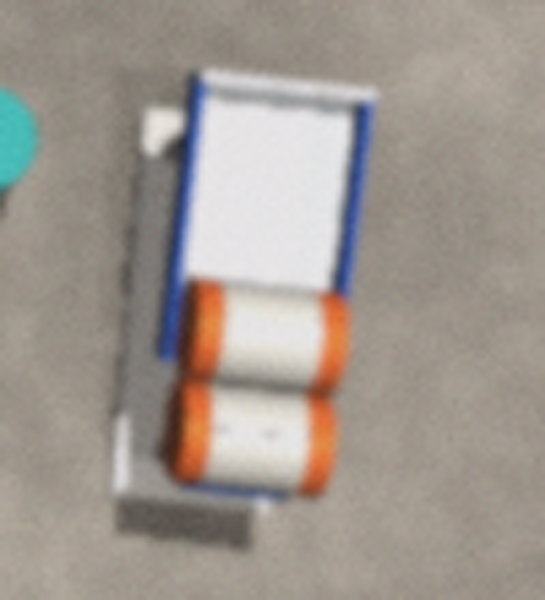

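Run:
```python
from plant import robot
print(robot.job_done()); print(robot.get_obs()["t"])
```

```text
the job is handed in; nothing more can be done
None
the job is handed in; nothing more can be done
```

I made up both kits and handed the job in at about 27 s. My last pictures showed everything in place, but the hand-in gave no verdict.

- **Blue tray:** The amber bottle stands in the square bay and the front cartridge lies in the V. The cartridge measured 1 mm off lengthwise, 3 mm sideways and 0.01 rad in angle.
- **Green tray:** The red-capped bottle and the yellow-lidded jar stand in one bay each, within 2 mm of the bay centres.
- **Dispenser and blue-capped bottle:** The other two cartridges rolled down to the lip and stayed there. The blue-capped bottle moved less than 0.2 mm, and no bottle or jar was tipped.

**Checks that were weak or disagreed:**
- **Amber bottle:** The mask put it at y = 28.6 mm in the tray, but the release pose implied about 36 mm. I believe the mask was pulled off by the dark bottle body. Both values are inside the 22–50 mm limit.
- **Cartridge fit:** The match to the orange bands was coarse, with a residual of 0.63.
- **Final side view:** The arm blocked the side camera's view of the green tray, the dispenser and the blue-capped bottle, so those last checks rest on the top view. Earlier side pictures taken after each placing agreed.

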